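# Put the gauge block away and seal the dry box corner by corner

### The arm

A 7-joint arm with a two-finger parallel gripper is mounted at the origin on a cart in front of the work surface, level with it; the furniture and walls round the work are solid. World frame = base frame: x ahead of the robot, y to its left, z up, the work surface at z = 0. Lengths are in mm, angles in rad, forces in N, time in s.
With the tool pointing down it reaches from about 425 to 1025 mm from the base axis. Payload 3.6 kg.
Tool frame: the origin (TCP) lies at the very end of the fingers, on their centre line; the grasp point (between the pads) lies 19 mm behind it; z points along the fingers, y is the direction in which the jaws open and shut (so a half turn about z gives the same grasp; the last joint's range is limited). The gripper opens to 85 mm and grips with 20 to 120 N. Pads are 22 mm wide; open, the fingers measure 114 mm over their backs; the gripper's body (76 mm by 85 mm) begins 54 mm behind the grasp point. The pads swing forward as they close: fully open they stand 13 mm farther back than shut.
Start: joints at [-1.319, 0.591, 0.048, 1.609, -0.033, 0.943, -0.034], TCP at [245.734, 682.088, 231.302] pointing down, gripper open.
Joint ranges: [-2.69, 2.69], [-0.47, 2.24], [-1.27, 1.36], [0.19, 2.51], [-1.53, 4.68], [0.08, 2.07], [-3.09, 3.09]. Speed limits (rad/s): [2.57, 2.57, 3.14, 3.14, 3.14, 3.14, 3.14].

### API

Orientations are given as a unit quaternion [w, x, y, z].
In Python, from cell import bot, eyes gives the robot as it stands.
- The arm moves only by the tool step_arm, never from a script. Its argument "increments" is a list of rows, each an object with "dp": the shift along the tool's x, y, z as a fraction of full scale, a list of three; "delta_rot": the turn, a rotation vector about the tool's x, y, z as a fraction of full scale, a list of three; "gripper": the opening, from 0 (shut) to 1 (fully open). A call has 1 to 12 rows; each row shifts and turns the commanded pose from where the row before left it, along the tool's axes as they then stand; what a row does not reach is not made up. Full scale, the value 1, is 30 mm for a shift and 60 degrees for a turn. A row lasts 1/12 s, in which the tool goes at most 41.7 mm and 7.16 degrees, less where a joint would pass 70% of its speed; a pose out of reach is approached as far as the arm can. A call with a number of a shift or a turn outside -1 to 1 is refused whole. A call with a gripper value outside its range is refused whole. The fingers move at their own pace and stop on an object; the grip force is fixed at half the most. Time passes only in rows, so rows that do not move let the fingers close. It gives the time, the measured TCP pose, the force and the opening at its end, in the units of the state.
- bot.sense(): the state, without advancing time (a new reading comes with each control period).
- eyes.get_image(name): name is "scene" or "top" or "wrist"; returns the picture (420x560x3 uint8, red, green, blue); there is no depth.
- eyes.camera_model(name): a dict with "K" (3x3 intrinsics, pixels), "R" (3x3) and "t" (3): a world point X has camera coordinates R X + t. Camera axes: x right, y down, z forward; pixel columns grow to the right and rows downward; lengths in mm; the calibration is good to about 2 mm. A picture is of the moment at which its call begins: read the wrist's pose just before it. camera_model takes no time and is no camera call; for the wrist camera it gives the pose at the moment of the call.
- bot.hand_in(): hands the job in, once; it reports no verdict.
The state is a dict: "clock": time; "q": joint angles; "qvel": joint speeds; "effort": joint torques, N m; "eef_pos": TCP position; "orientation": TCP orientation; "ft_force": force on the tool from outside, world axes, zero at the start; "moment": the same for the moment, N m; "gripper_width": finger opening in mm.
Only numpy, scipy, OpenCV 4.12 (cv2) and the standard library are available. Lean on these libraries where they do the work, as an engineer would, in place of code of your own. Each camera call takes 0.05 s, during which the arm holds its last target. There are 200 camera calls.

### The job

Put the steel gauge block that was left on the mat back into the empty half of the dry box, standing on its base. Then take the lid off its wire easel, set it level on the box's gasket and let go of it, and press it down at one corner after another until all four corners are home and the lid sits flat and sealed on the flange. Leave the other things on the bench where they are.

Things in the scene. Friction and masses are not known exactly. Their poses are not given: they have to be found in the camera images.
- gauge_block: loose steel gauge block on the mat left of the clamping vice: a plain block 30 mm (x) by 45 mm (y) by 31 mm high with a small hole in its top, 0.3 kg; origin: centre of its underside, z up
- dry_box: open dry box, a fixed aluminium box 55 mm high; origin: centre of its underside, x and y along its sides, z up. Inside 96 mm (x) by 136 mm (y), walls 4 mm, floor 4 mm above the bench, straight up to the mouth. Two round sensors lie fixed side by side in the half at +y (they fill y > 23 mm, 13 mm high); the half at -y is empty
- box_mouth (a point): centre of the box's mouth at the height of the flange's face, 55 mm above the bench; axes as the box. The flange measures 120 (x) by 160 mm (y) outside. The lid's plug lip, 90 by 130 mm, 14 mm deep, lower edge rounded, enters the mouth with 3 mm play a side, either way round; lid and box axes are then parallel
- gasket (a point): centre of the black soft gasket's top, which stands 5 mm proud of the flange (60 mm above the bench). At each corner it yields under about 14 N pressed right over that corner (more if pressed further in), goes down 5 mm until the lid meets the flange, and stays down; the opposite corner may rise meanwhile. All at once would need about 56 N
- empty_half (a point): point on the floor of the dry box in the middle of its empty half: 30 mm towards -y from the box's centre, 4 mm above the bench; axes as the box
- easel: fixed bent-wire stand on which the lid leans, about 130 mm (x) by 152 mm (y), 82 mm high; origin: on the bench under the lid's middle; its back rises at 30 degrees towards its own +x, which is to the robot's right; two hooked ends at its low edge hold the lid's lower edge
- lid: loose aluminium lid, 0.36 kg, leaning on the easel 30 degrees from level, handle side up and turned to the robot's left; plate 120 (x) by 160 (y) by 5 mm, a 2 mm raised panel on its middle 66 by 106 mm. Origin: centre of the plate's underside (sealing face); z out of the handle side; x (along the handle) points up the slope, to the right, y is level. On the fresh gasket its origin is 60 mm above the bench, sealed 55 mm
- lid_handle (a point): middle of the lid's black bar handle, 31 mm above the lid's origin along its z; axes as the lid. The bar is 78 mm long (x), 14 mm wide (y), 14 mm high, with a free gap under it between two posts 52 mm apart; its top is 38 mm above the lid's origin
- lid_corner_1 (a point): point on the lid's top face over the gasket at corner (-x, +y), 52 mm and 72 mm from the lid's middle along x and y, 5 mm above the lid's origin; 65 mm above the bench when the lid stands on the fresh gasket, 60 mm when home
- lid_corner_2 (a point): the same at corner (-x, -y)
- lid_corner_3 (a point): the same at corner (+x, -y)
- lid_corner_4 (a point): the same at corner (+x, +y)
- driver: small screwdriver, 137 mm long, lying loose at the bench's front edge: a bystander
- flat_pliers: flat pliers, 129 mm long, lying loose at the bench's front edge: a bystander
- tape: roll of tape, 60 mm across, 12 mm high, lying loose behind the work: a bystander
- tweezers_2: black tweezers, 128 mm long, lying loose left of the vice: a bystander
There are look-alikes about, which are no part of the job. What is shaped like the gauge_block but pink is not meant.

How it is judged:
By the outcome, as a careful person would: the job done as asked, in the order asked, and still so for the second after the job is handed in, with the robot touching nothing.
It also fails if it takes over 69 s, if anything falls off the work surface, if the arm or the gripper's body presses on something with over 40 N, if the wrist force passes 120 N, or if a joint passes its speed limit or range.

## Working session

There is one attempt and no reset: what is moved stays moved. The work goes in short steps, Python scripts to look and compute and a tool call to move; the robot and the scene stay as the last step left them, time stands still between calls to the robot, and variables do not carry over. Pictures are saved under pics/ and viewed, on a budget of 10 in all, crops included, one or two more only if the job needs it, and the job is handed in when it is done.

Besides the shell and the picture viewer there is one more tool, called after "Request:" as name(argument=value, ...) on one line, values as JSON. step_arm: Moves the arm, as the interface text tells. Shift numbers are shares of 30 mm and turn numbers shares of 60 degrees, none past 1 either way. Its arguments: {"type":"object","properties":{"increments":{"type":"array"}},"required":["increments"]}

```bash
mkdir -p pics; python3 - <<'E'
from cell import bot,eyes
import cv2
for n in("scene","top"):
    im=eyes.get_image(n); cv2.imwrite(f"pics/{n}0.png",cv2.resize(im[:,:,::-1],(800,600),interpolation=cv2.INTER_CUBIC)); cv2.imwrite(f"pics/{n}0_raw.png",im[:,:,::-1])
    m=eyes.camera_model(n); print(n,m)
s=bot.sense();print(s)
E
```

```text
scene {'K': array([[539.93163534,   0.        , 287.33894743],
       [  0.        , 539.93163534, 206.44949776],
       [  0.        ,   0.        ,   1.        ]]), 'R': array([[-4.89375962e-01, -8.72072893e-01, -1.91994234e-04],
       [-3.32291557e-01,  1.86673619e-01, -9.24518946e-01],
       [ 8.06283752e-01, -4.52373551e-01, -3.81136041e-01]]), 't': array([ 296.53986844,  244.81383886, 1215.6797421 ])}
top {'K': array([[473.27956047,   0.        , 268.37238628],
       [  0.        , 473.27956047, 214.16907884],
       [  0.        ,   0.        ,   1.        ]]), 'R': array([[ 0.33533694, -0.94209711, -0.0014747 ],
       [-0.92127654, -0.32759783, -0.20959294],
       [ 0.19697379,  0.07164287, -0.97778762]]), 't': array([-143.46924278,  527.83430448, 1102.23299667])}
{'clock': 0.1, 'q': array([-1.31852685,  0.59203763,  0.04829719,  1.60968275, -0.0333479 ,
        0.94270947, -0.033677  ]), 'qvel': array([ 0.00123242, -0.00080144,  0.00145187, -0.00329709,  0.00044964,
       -0.00160664, -0.00016433]), 'effort': array([ 5.23586277e-03, -5.49988997e+01,  1.55326746e+00, -1.98825842e+01,
        9.69069719e-03,  3.73469054e-03, -1.74060425e-06]), 'eef_pos': array([245.44071502, 681.40136242, 230.25188201]), 'orientation': array([-1.39348984e-04,  1.71984654e-01,  9.85099105e-01, -1.00647975e-03]), 'ft_force': array([-0.57931392,  0.67228637,  0.09562289]), 'moment': array([-0.00313275, -0.02000341,  0.05637803]), 'gripper_width': 85.48043998549109}
```

View pics/top0.png

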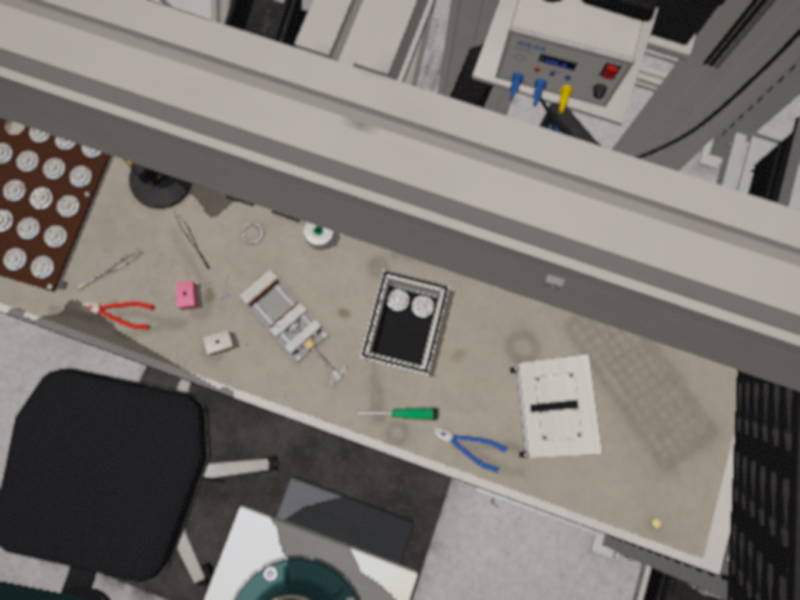

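View pics/scene0.png

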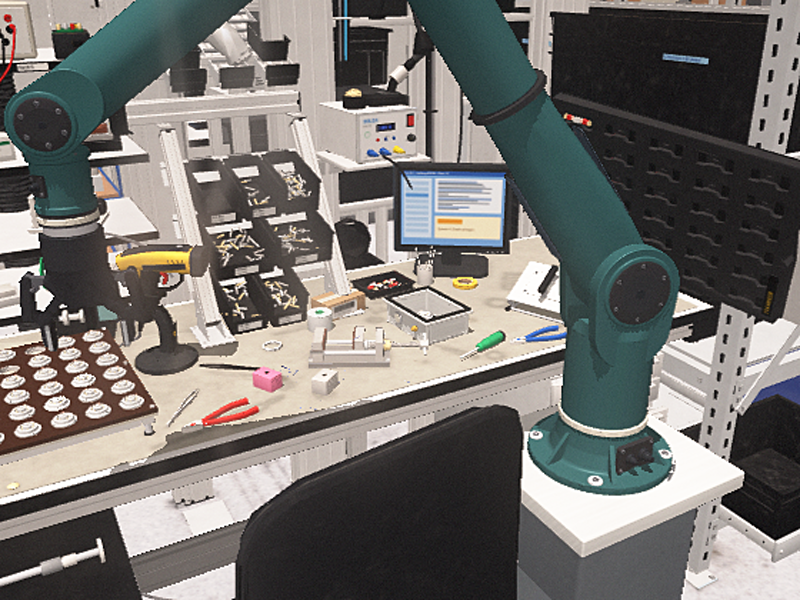

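Top view: candidates for the block are the light steel block at (217,343) and the pink one at (186,294), which is excluded. The box mouth is at about (405,322) with its sensors at the far end, and the lid on the easel is at about (560,405). In the scene view the block is at (325,380), pink at (267,378), the box at (430,312) and the lid at (540,285). The block to use is the steel one. Next, one composite of close crops.

```bash
cat > h.py <<'E'
import numpy as np
from cell import bot,eyes
from scipy.spatial.transform import Rotation as R
def ray(m,u,v,z):
    d=m["R"].T@np.linalg.inv(m["K"])@[u,v,1]; c=-m["R"].T@m["t"]
    return c+d*(z-c[2])/d[2]
def proj(m,X):
    p=m["K"]@(m["R"]@np.asarray(X,float)+m["t"]); return p[:2]/p[2]
def pose():
    s=bot.sense(); q=s["orientation"]; return s["eef_pos"],R.from_quat(q,scalar_first=True),s
E
python3 - <<'E'
from h import *
import cv2
m=eyes.camera_model("top");f=1/.7*1
for n,p,z in[("block",(217,343),31),("pink",(186,294),31),("box1",(388,272),55),("box2",(449,287),55),("box3",(430,373),55),("box4",(361,358),55),("lid1",(517,362),50),("lid2",(588,355),80),("lid3",(601,453),80),("lid4",(524,458),50)]:
    print(n,ray(m,p[0]*.7,p[1]*.7,z).round(0))
a=cv2.imread("pics/top0_raw.png")
c=[cv2.resize(a[y:y+h,x:x+w],(400,300),interpolation=cv2.INTER_CUBIC) for x,y,w,h in[(125,190,80,60),(235,180,100,75),(350,240,80,60)]]
s=cv2.imread("pics/scene0_raw.png"); c.append(cv2.resize(s[240:300,170:250],(400,300),interpolation=cv2.INTER_CUBIC))
cv2.imwrite("pics/crop1.png",np.vstack([np.hstack(c[:2]),np.hstack(c[2:])]))
E
```

```text
block [392. 293.  31.]
pink [454. 378.  31.]
box1 [605.  54.  55.]
box2 [615. -54.  55.]
box3 [463. -70.  55.]
box4 [448.  47.  55.]
lid1 [ 531. -203.   50.]
lid2 [ 576. -306.   80.]
lid3 [ 430. -369.   80.]
lid4 [ 383. -261.   50.]
```

View pics/crop1.png

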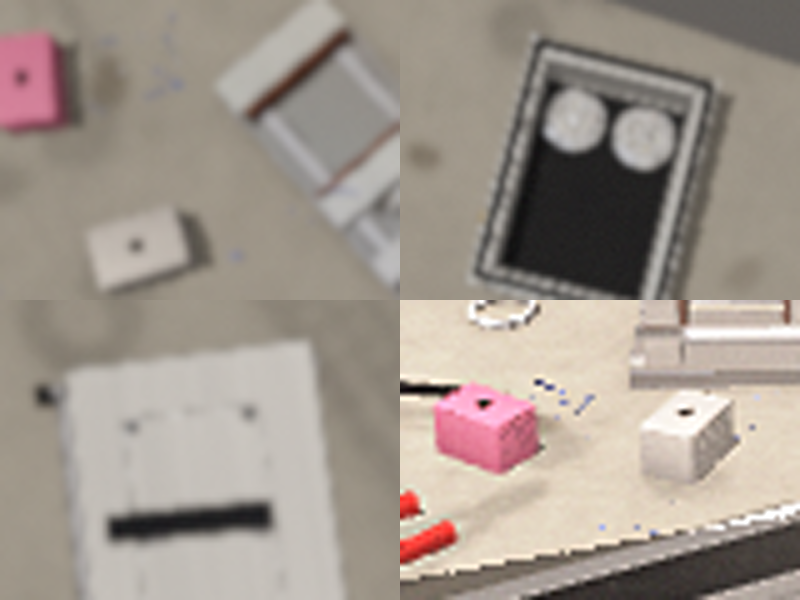

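Top-left crop: steel block with hole at crop (135,245), about world (392,293), choice confirmed; it is 30×45 with the long side near horizontal in the image. Top-right crop: box with both sensors at the far (+x) end. Next I work out the move above the block.

```bash
cat >> h.py <<'E'
def delta(target,Rt=None):
    p,r,s=pose()
    d=r.inv().apply(np.array(target)-p)
    print("pos",p.round(1),"shift tool mm",d.round(1),"/30:",(d/30).round(2),"w",round(s["gripper_width"],1),"F",s["ft_force"].round(1),"t",round(s["clock"],2))
    if Rt is not None:
        w=np.degrees((r.inv()*Rt).as_rotvec()); print("turn deg",w.round(2),"/60",(w/60).round(3))
def down(deg): # tool down, jaws (tool y) along world angle deg
    a=np.radians(deg); y=np.array([np.cos(a),np.sin(a),0]); z=np.array([0,0,-1.]); return R.from_matrix(np.c_[np.cross(y,z),y,z])
E
python3 - <<'E'
from h import *
p,r,s=pose(); m=eyes.camera_model("wrist"); c=-m["R"].T@m["t"]
print("cam in tool",r.inv().apply(c-p),"\n",(m["R"]@r.as_matrix()).round(3),m["K"])
t=eyes.camera_model("top")
# block edges in crop (5x, offset 125,190)
for q in[(88,238),(180,207),(190,262),(103,290)]: print(ray(t,125+q[0]/5,190+q[1]/5,31).round(1))
delta([392,293,220]); print(r.as_matrix().round(3))
E
```

```text
cam in tool [  82.24994137   -0.75578618 -142.60512124] 
 [[-0.     1.    -0.001]
 [-0.948 -0.    -0.319]
 [-0.319  0.001  0.948]] [[331.45654069   0.         279.27767046]
 [  0.         331.45654069 209.71728161]
 [  0.           0.           1.        ]]
[390.2 317.   31. ]
[419.9 280.   31. ]
[396.  264.9  31. ]
[368.7 300.   31. ]
pos [245.4 681.4 230.3] shift tool mm [-269.5 -315.7   10.9] /30: [ -8.98 -10.52   0.36] w 85.5 F [-0.6  0.7  0.1] t 0.1
[[-0.941  0.339 -0.001]
 [ 0.339  0.941 -0.002]
 [-0.    -0.002 -1.   ]]
```

Request:
step_arm(increments=[{"dp":[-0.82,-0.96,0],"delta_rot":[0,0,0],"gripper":1},{"dp":[-0.82,-0.96,0],"delta_rot":[0,0,0],"gripper":1},{"dp":[-0.82,-0.96,0],"delta_rot":[0,0,0],"gripper":1},{"dp":[-0.82,-0.96,0],"delta_rot":[0,0,0],"gripper":1},{"dp":[-0.82,-0.96,0],"delta_rot":[0,0,0],"gripper":1},{"dp":[-0.82,-0.96,0],"delta_rot":[0,0,0],"gripper":1},{"dp":[-0.82,-0.96,0],"delta_rot":[0,0,0],"gripper":1},{"dp":[-0.82,-0.96,0],"delta_rot":[0,0,0],"gripper":1},{"dp":[-0.82,-0.96,0],"delta_rot":[0,0,0],"gripper":1},{"dp":[-0.82,-0.96,0],"delta_rot":[0,0,0],"gripper":1},{"dp":[-0.78,-0.92,0.3],"delta_rot":[0,0,0],"gripper":1},{"dp":[0,0,0],"delta_rot":[0,0,0.11],"gripper":1}])

```text
clock: 1.1
eef_pos: [394.0, 283.9, 221.1]
orientation: [-0.0, 0.235, 0.972, -0.003]
ft_force: [0.1, -0.5, -0.6]
gripper_width: 85.6
```

Request:
step_arm(increments=[{"dp":[0,0,0],"delta_rot":[0,0,0.11],"gripper":1},{"dp":[0,0,0],"delta_rot":[0,0,0.11],"gripper":1},{"dp":[0,0,0],"delta_rot":[0,0,0.11],"gripper":1},{"dp":[0,0,0],"delta_rot":[0,0,0.11],"gripper":1},{"dp":[0,0,0],"delta_rot":[0,0,0],"gripper":1},{"dp":[0,0,0],"delta_rot":[0,0,0],"gripper":1}])

```text
clock: 1.6
eef_pos: [392.0, 293.8, 222.1]
orientation: [0.0, 0.443, 0.896, -0.0]
ft_force: [0.5, 0.2, 0.3]
gripper_width: 85.4
```

```bash
python3 - <<'E'
from h import *
import cv2
delta([392,293,200],down(37))
m=eyes.camera_model("wrist")
im=eyes.get_image("wrist"); np.savez("w1.npz",**m)
cv2.imwrite("pics/w1_raw.png",im[:,:,::-1])
uv=proj(m,[392,293,31]); print("block pred",uv)
x,y=int(np.clip(uv[0]-80,0,400)),int(np.clip(uv[1]-60,0,300));print("crop",x,y)
cv2.imwrite("pics/w1c.png",cv2.resize(im[y:y+120,x:x+160,::-1],(800,600),interpolation=cv2.INTER_CUBIC))
E
```

```text
pos [392.  293.8 222.1] shift tool mm [-0.6 -0.4 22.1] /30: [-0.02 -0.01  0.74] w 85.4 F [0.5 0.2 0.3] t 1.6
turn deg [-0.03  0.02  0.37] /60 [-0.001  0.     0.006]
block pred [279.5321097  182.53808269]
crop 199 122
```

View pics/w1c.png

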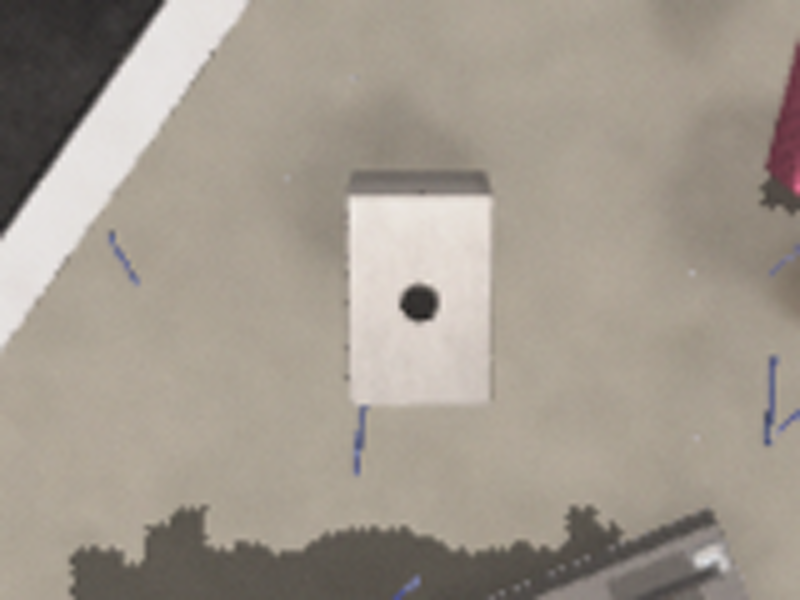

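The steel block's top face has corners (348,195), (493,195), (492,403), (350,404) in the crop and the hole at (420,302). It is already aligned with the tool.

```bash
python3 - <<'E'
from h import *
m=dict(np.load("w1.npz"))
C=np.array([ray(m,199+(x-2)/5,122+(y-2)/5,31) for x,y in[(348,195),(493,195),(492,403),(350,404)]])
print(C.round(1)); c=C.mean(0); e=lambda a,b:C[b]-C[a]
v=e(0,1)+e(3,2); print("c",c,"w",np.linalg.norm(e(0,1)),np.linalg.norm(e(1,2)),"ang30",np.degrees(np.arctan2(v[1],v[0])), "ang45",np.degrees(np.arctan2(*((e(1,2)+e(0,3))[1::-1]))))
delta([c[0],c[1],9],down(np.degrees(np.arctan2(v[1],v[0]))))
E
```

```text
[[369.1 304.2  31. ]
 [392.4 322.   31. ]
 [419.6 287.3  31. ]
 [395.9 268.9  31. ]]
c [394.21746899 295.57322542  31.        ] w 29.34025639110964 44.069560441273325 ang30 37.57803382113394 ang45 -52.313148324630106
pos [392.  293.9 222.2] shift tool mm [1.000e-01 2.900e+00 2.132e+02] /30: [0.   0.1  7.11] w 85.5 F [ 0.2 -0.7  0.3] t 1.65
turn deg [-0.02  0.01 -0.21] /60 [-0.     0.    -0.004]
```

Request:
step_arm(increments=[{"dp":[0,0.1,1],"delta_rot":[0,0,0],"gripper":1},{"dp":[0,0,1],"delta_rot":[0,0,0],"gripper":1},{"dp":[0,0,1],"delta_rot":[0,0,0],"gripper":1},{"dp":[0,0,1],"delta_rot":[0,0,0],"gripper":1},{"dp":[0,0,1],"delta_rot":[0,0,0],"gripper":1},{"dp":[0,0,1],"delta_rot":[0,0,0],"gripper":1},{"dp":[0,0,0.7],"delta_rot":[0,0,0],"gripper":1},{"dp":[0,0,0.45],"delta_rot":[0,0,0],"gripper":1},{"dp":[0,0,0],"delta_rot":[0,0,0],"gripper":1},{"dp":[0,0,0],"delta_rot":[0,0,0],"gripper":0.2},{"dp":[0,0,0],"delta_rot":[0,0,0],"gripper":0.2},{"dp":[0,0,0],"delta_rot":[0,0,0],"gripper":0.2}])

```text
clock: 2.65
eef_pos: [395.3, 296.2, 8.9]
orientation: [0.0, 0.445, 0.896, 0.001]
ft_force: [-0.2, -0.3, 0.2]
gripper_width: 51.7
```

Request:
step_arm(increments=[{"dp":[0,0,0],"delta_rot":[0,0,0],"gripper":0.2},{"dp":[0,0,0],"delta_rot":[0,0,0],"gripper":0.1},{"dp":[0,0,0],"delta_rot":[0,0,0],"gripper":0.1},{"dp":[0,0,0],"delta_rot":[0,0,0],"gripper":0.1}])

```text
clock: 2.98
eef_pos: [395.1, 296.1, 9.0]
orientation: [0.0, 0.445, 0.896, 0.001]
ft_force: [-0.5, 0.6, 6.1]
gripper_width: 28.9
```

Request:
step_arm(increments=[{"dp":[0,0,-0.5],"delta_rot":[0,0,0],"gripper":0},{"dp":[0,0,-1],"delta_rot":[0,0,0],"gripper":0},{"dp":[0,0,-1],"delta_rot":[0,0,0],"gripper":0},{"dp":[0,0,-1],"delta_rot":[0,0,0],"gripper":0},{"dp":[0,0,-1],"delta_rot":[0,0,0],"gripper":0},{"dp":[0,0,-1],"delta_rot":[0,0,0],"gripper":0},{"dp":[0,0,-1],"delta_rot":[0,0,0],"gripper":0},{"dp":[-0.93,-0.3,0],"delta_rot":[0,0,0],"gripper":0},{"dp":[-0.93,-0.3,0],"delta_rot":[0,0,0],"gripper":0},{"dp":[-0.93,-0.3,0],"delta_rot":[0,0,0],"gripper":0},{"dp":[-0.93,-0.3,0],"delta_rot":[0,0,0],"gripper":0},{"dp":[-0.93,-0.3,0],"delta_rot":[0,0,0],"gripper":0}])

```text
clock: 3.98
eef_pos: [442.2, 155.8, 202.9]
orientation: [-0.0, 0.444, 0.896, -0.0]
ft_force: [1.0, -0.8, -4.0]
gripper_width: 28.7
```

Request:
step_arm(increments=[{"dp":[-0.93,-0.3,0],"delta_rot":[0,0,0],"gripper":0},{"dp":[-0.93,-0.3,0],"delta_rot":[0,0,0],"gripper":0},{"dp":[-0.93,-0.3,0],"delta_rot":[0,0,0],"gripper":0},{"dp":[-0.93,-0.3,0],"delta_rot":[0,0,0],"gripper":0},{"dp":[-0.93,-0.3,0],"delta_rot":[0,0,0],"gripper":0},{"dp":[-0.93,-0.3,0],"delta_rot":[0,0,0],"gripper":0},{"dp":[0,0,0],"delta_rot":[0,0,-0.115],"gripper":0},{"dp":[0,0,0],"delta_rot":[0,0,-0.115],"gripper":0},{"dp":[0,0,0],"delta_rot":[0,0,-0.115],"gripper":0},{"dp":[0,0,0],"delta_rot":[0,0,-0.115],"gripper":0},{"dp":[0,0,0],"delta_rot":[0,0,-0.115],"gripper":0},{"dp":[0,0,0],"delta_rot":[0,0,-0.115],"gripper":0}])

```text
clock: 4.98
eef_pos: [500.0, -8.7, 202.7]
orientation: [-0.001, 0.096, 0.995, -0.0]
ft_force: [0.7, 0.6, -3.9]
gripper_width: 29.2
```

Request:
step_arm(increments=[{"dp":[0,0,0],"delta_rot":[0,0,-0.115],"gripper":0},{"dp":[0,0,0],"delta_rot":[0,0,-0.115],"gripper":0},{"dp":[0,0,0],"delta_rot":[0,0,0],"gripper":0},{"dp":[0,0,0],"delta_rot":[0,0,0],"gripper":0},{"dp":[0,0,0],"delta_rot":[0,0,0],"gripper":0}])

```text
clock: 5.4
eef_pos: [500.7, -8.7, 202.7]
orientation: [-0.0, -0.02, 1.0, -0.0]
ft_force: [-0.5, 0.1, -3.5]
gripper_width: 28.7
```

```bash
python3 - <<'E'
from h import *
import cv2
delta([503,-8,200],down(94))
m=eyes.camera_model("wrist")
im=eyes.get_image("wrist"); np.savez("w2.npz",**m)
cv2.imwrite("pics/w2.png",cv2.resize(im[:,:,::-1],(800,600),interpolation=cv2.INTER_CUBIC))
print(bot.sense()["q"].round(2))
E
```

```text
pos [500.7  -8.7 202.7] shift tool mm [-2.4  0.7  2.7] /30: [-0.08  0.02  0.09] w 28.7 F [-0.5  0.1 -3.5] t 5.4
turn deg [-0.   -0.03 -1.76] /60 [-0.    -0.001 -0.029]
[-0.1   0.35  0.03  2.13 -0.02  0.66  1.55]
```

View pics/w2.png

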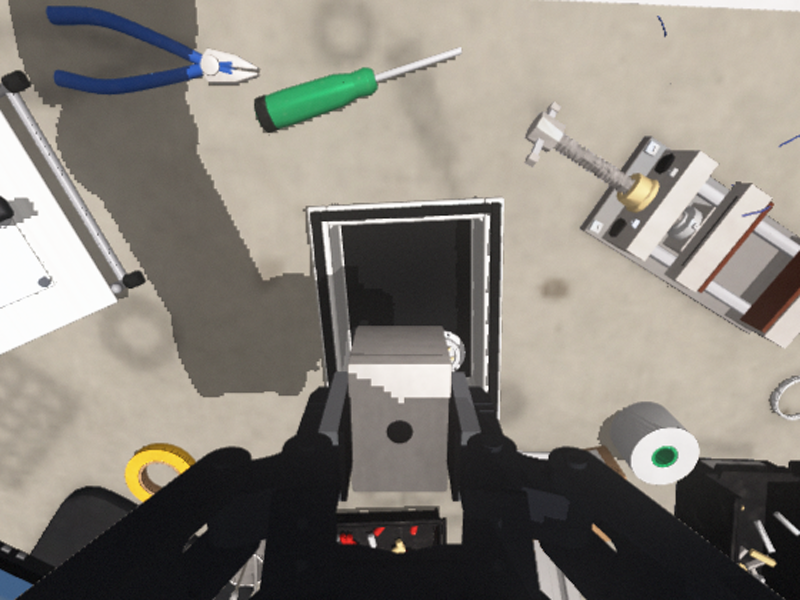

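The box's near flange corners are at (307,208) and (502,199), and its right edge runs down to (500,415). The block is upright in the jaws.

```bash
python3 - <<'E'
from h import *
m=dict(np.load("w2.npz")); t=eyes.camera_model("top")
P=lambda x,y,z=55:ray(m,x*.7-.15,y*.7-.15,z)
A,B,Rr,L=P(307,208),P(502,199),P(500,415),P(323,375)
print(A.round(1),B.round(1),Rr.round(1),L.round(1),"width",np.linalg.norm(A-B))
v=A-B; print("x-axis ang",np.degrees(np.arctan2(v[1],v[0])))
for e in(Rr-B,L-A): print("y-axis ang",np.degrees(np.arctan2(e[1],e[0])))
a=np.arctan2(v[1],v[0]); yx=np.array([-np.sin(a),np.cos(a),0]); c=(A+B)/2+80*yx; print("centre",c.round(1))
# top view crop, 4x offset (235,180)
T=[ray(t,235+(x-2)/4,180+(y-2)/4,55) for x,y in[(132,36),(319,80),(72,278)]]
print(np.round(T,1),"centre top",((T[1]+T[2])/2).round(1)) 
E
```

```text
[459.2 -66.8  55. ] [449.2  50.9  55. ] [598.6  65.7  55. ] [572.  -58.5  55. ] width 118.19938966131193
x-axis ang -85.16165300184831
y-axis ang 5.651997638045147
y-axis ang 4.222724693558663
centre [533.9  -1.2  55. ]
[[606.1  65.7  55. ]
 [618.3 -52.3  55. ]
 [451.8  49.1  55. ]] centre top [535.1  -1.6  55. ]
```

```bash
python3 - <<'E'
from h import *
delta([504.4,-4,14],down(94.9))
E
```

```text
pos [500.9  -8.7 202.8] shift tool mm [ -3.8   4.6 188.8] /30: [-0.13  0.15  6.29] w 28.9 F [-0.6 -0.5 -4.1] t 5.45
turn deg [-0.01 -0.02 -2.63] /60 [-0.    -0.    -0.044]
```

Request:
step_arm(increments=[{"dp":[-0.13,0.15,0],"delta_rot":[0,0,-0.044],"gripper":0},{"dp":[0,0,1],"delta_rot":[0,0,0],"gripper":0},{"dp":[0,0,1],"delta_rot":[0,0,0],"gripper":0},{"dp":[0,0,1],"delta_rot":[0,0,0],"gripper":0},{"dp":[0,0,1],"delta_rot":[0,0,0],"gripper":0},{"dp":[0,0,1],"delta_rot":[0,0,0],"gripper":0},{"dp":[0,0,0.7],"delta_rot":[0,0,0],"gripper":0},{"dp":[0,0,0.4],"delta_rot":[0,0,0],"gripper":0},{"dp":[0,0,0.12],"delta_rot":[0,0,0],"gripper":0},{"dp":[0,0,0],"delta_rot":[0,0,0],"gripper":0},{"dp":[0,0,0],"delta_rot":[0,0,0],"gripper":0}])

```text
clock: 6.37
eef_pos: [505.7, -3.9, 16.6]
orientation: [0.001, -0.044, 0.999, -0.0]
ft_force: [-0.1, -0.0, -3.1]
gripper_width: 28.9
```

```bash
python3 - <<'E'
from h import *
delta([504.4,-4,13],down(94.9))
E
```

```text
pos [505.7  -3.9  16.6] shift tool mm [1.3 0.  3.6] /30: [0.04 0.   0.12] w 28.9 F [-0.1 -0.  -3.1] t 6.37
turn deg [-0.02  0.06  0.11] /60 [-0.     0.001  0.002]
```

Request:
step_arm(increments=[{"dp":[0.03,0,0.06],"delta_rot":[0,0,0],"gripper":0},{"dp":[0,0,0.05],"delta_rot":[0,0,0],"gripper":0},{"dp":[0,0,0],"delta_rot":[0,0,0],"gripper":0},{"dp":[0,0,0],"delta_rot":[0,0,0],"gripper":0.5},{"dp":[0,0,0],"delta_rot":[0,0,0],"gripper":0.5},{"dp":[0,0,0],"delta_rot":[0,0,0],"gripper":0.5},{"dp":[0,0,0],"delta_rot":[0,0,0],"gripper":0.5}])

```text
clock: 6.95
eef_pos: [504.5, -4.1, 13.3]
orientation: [0.001, -0.044, 0.999, 0.0]
ft_force: [-0.8, -0.7, -0.0]
gripper_width: 42.7
```

Request:
step_arm(increments=[{"dp":[0,0,-0.5],"delta_rot":[0,0,0],"gripper":0.5},{"dp":[0,0,-1],"delta_rot":[0,0,0],"gripper":0.5},{"dp":[0,0,-1],"delta_rot":[0,0,0],"gripper":0.5},{"dp":[0,0,-1],"delta_rot":[0,0,0],"gripper":0.5},{"dp":[0,0,-1],"delta_rot":[0,0,0],"gripper":1},{"dp":[0,0,-1],"delta_rot":[0,0,0],"gripper":1},{"dp":[0,0,-1],"delta_rot":[0,0,0],"gripper":1},{"dp":[0,0,0],"delta_rot":[0,0,0],"gripper":1},{"dp":[0,0,0],"delta_rot":[0,0,0],"gripper":1}])

```text
clock: 7.7
eef_pos: [505.3, -4.1, 209.8]
orientation: [0.002, -0.044, 0.999, 0.0]
ft_force: [-0.3, 0.2, -0.2]
gripper_width: 85.3
```

```bash
python3 - <<'E'
from h import *
import cv2
delta([440,-240,330],down(24))
m=eyes.camera_model("wrist")
im=eyes.get_image("wrist"); np.savez("w3.npz",**m); cv2.imwrite("pics/w3_raw.png",im[:,:,::-1])
cv2.imwrite("pics/w3.png",cv2.resize(im[:,:,::-1],(800,600),interpolation=cv2.INTER_CUBIC))
E
```

```text
pos [505.3  -4.1 209.8] shift tool mm [  85.1 -229.3 -120.6] /30: [ 2.84 -7.64 -4.02] w 85.3 F [-0.3  0.2 -0.2] t 7.7
turn deg [ 0.17  0.24 71.02] /60 [0.003 0.004 1.184]
```

View pics/w3.png

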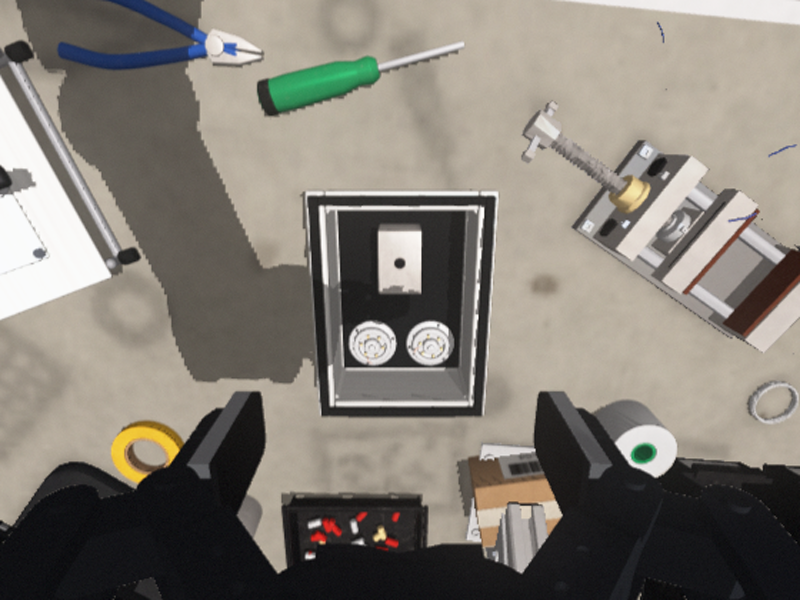

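The block stands upright in the empty half at (400,260), clear of the sensors, and all four flange corners are visible: (305,192), (498,191), (485,415), (322,416). Next I go to look at the lid.

Request:
step_arm(increments=[{"dp":[0,0,0],"delta_rot":[0,0,0.118],"gripper":1},{"dp":[0,0,0],"delta_rot":[0,0,0.118],"gripper":1},{"dp":[0,0,0],"delta_rot":[0,0,0.118],"gripper":1},{"dp":[0,0,0],"delta_rot":[0,0,0.118],"gripper":1},{"dp":[0,0,0],"delta_rot":[0,0,0.118],"gripper":1},{"dp":[0,0,0],"delta_rot":[0,0,0.118],"gripper":1},{"dp":[0,0,0],"delta_rot":[0,0,0.118],"gripper":1},{"dp":[0,0,0],"delta_rot":[0,0,0.118],"gripper":1},{"dp":[0,0,0],"delta_rot":[0,0,0.118],"gripper":1},{"dp":[0,0,0],"delta_rot":[0,0,0.118],"gripper":1}])

```text
clock: 8.58
eef_pos: [502.5, -4.2, 206.0]
orientation: [-0.001, 0.546, 0.838, -0.002]
ft_force: [0.0, -0.1, -0.7]
gripper_width: 85.4
```

Request:
step_arm(increments=[{"dp":[-0.97,-0.77,-0.22],"delta_rot":[0,0,0],"gripper":1},{"dp":[-0.97,-0.77,-0.22],"delta_rot":[0,0,0],"gripper":1},{"dp":[-0.97,-0.77,-0.22],"delta_rot":[0,0,0],"gripper":1},{"dp":[-0.97,-0.77,-0.22],"delta_rot":[0,0,0],"gripper":1},{"dp":[-0.97,-0.77,-0.22],"delta_rot":[0,0,0],"gripper":1},{"dp":[-0.97,-0.77,-0.22],"delta_rot":[0,0,0],"gripper":1},{"dp":[0,0,0],"delta_rot":[0,0,0],"gripper":1},{"dp":[0,0,0],"delta_rot":[0,0,0],"gripper":1},{"dp":[0,0,0],"delta_rot":[0,0,0],"gripper":1}])

```text
clock: 9.33
eef_pos: [448.5, -219.3, 246.0]
orientation: [-0.002, 0.543, 0.84, -0.0]
ft_force: [-0.3, -0.0, -0.2]
gripper_width: 85.0
```

```bash
python3 - <<'E'
from h import *
import cv2
m=dict(np.load("w3.npz"))
C=np.array([ray(m,x*.7-.15,y*.7-.15,55) for x,y in[(305,192),(498,191),(485,415),(322,416)]]); print(C.round(1),"box c",C.mean(0).round(1))
y=C[2]+C[3]-C[0]-C[1]; x=C[0]+C[3]-C[1]-C[2]; print("y ang",np.degrees(np.arctan2(y[1],y[0])),"x",np.degrees(np.arctan2(x[1],x[0])),np.linalg.norm(x)/2,np.linalg.norm(y)/2)
delta([440,-240,330],down(24)); print(bot.sense()["q"].round(2))
m=eyes.camera_model("wrist")
im=eyes.get_image("wrist"); np.savez("w4.npz",**m); cv2.imwrite("pics/w4_raw.png",im[:,:,::-1])
cv2.imwrite("pics/w4.png",cv2.resize(im[:,:,::-1],(800,600),interpolation=cv2.INTER_CUBIC))
E
```

```text
[[458.7 -66.7  55. ]
 [447.8  51.5  55. ]
 [605.8  66.7  55. ]
 [616.8 -50.7  55. ]] box c [5.323e+02 2.000e-01 5.500e+01]
y ang 5.626329283732403 x -84.65079086435323 118.27709149654251 158.80989331468984
pos [ 448.5 -219.3  246. ] shift tool mm [-15.2 -16.4 -84. ] /30: [-0.51 -0.55 -2.8 ] w 85.0 F [-0.3 -0.  -0.2] t 9.33
turn deg [-0.13 -0.14  0.22] /60 [-0.002 -0.002  0.004]
[ 0.04  0.31  0.41  2.11 -0.17  0.76  0.98]
```

View pics/w4.png

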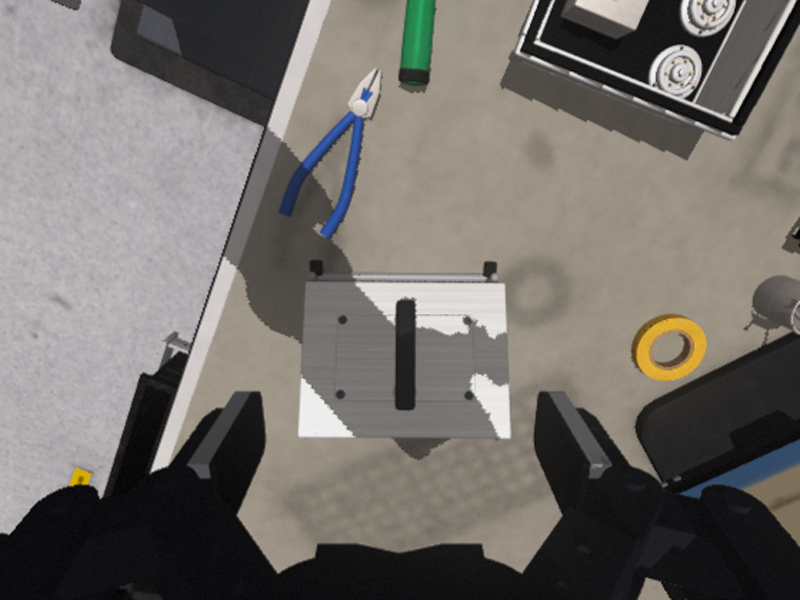

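The lid's corners are at (305,283), (505,284), (510,438), (299,436), and its black handle runs from (406,299) to (405,410). Now I fit the pose.

```bash
cat >> h.py <<'E'
def lidR(yaw,tilt): # yaw of x-axis horizontally, tilt deg up
    return R.from_euler("ZY",[yaw,-tilt],degrees=True)
E
python3 - <<'E'
from h import *
from scipy.optimize import least_squares
m=dict(np.load("w4.npz"));t=eyes.camera_model("top")
L=np.array([(-60,-80,5),(-60,80,5),(60,80,5),(60,-80,5)]);H=np.array([(-39,0,38),(39,0,38)])
px=np.array([(305,283),(505,284),(510,438),(299,436)])*.7-.15; hp=np.array([(406,299),(405,410)])*.7-.15
tp=np.array([(524,458),(517,362),(588,355),(601,453)])*.7-.15
def f(p,top=0,h=1,full=0):
    r=lidR(p[3],p[4] if len(p)>4 else 30)
    W=lambda X:r.apply(X)+p[:3]
    e=[proj(m,x)-u for x,u in zip(W(L),px)]+[h*(proj(m,x)-u) for x,u in zip(W(H),hp)]+[top*(proj(t,x)-u) for x,u in zip(W(L),tp)]
    return np.ravel(e)
for kw in(dict(),dict(h=0),dict(top=.5)):
  for p0 in([480,-285,50,-66],[480,-285,50,-66,30]):
    s=least_squares(f,p0,kwargs=kw); print(kw,s.x.round(1),"res",s.fun.round(1))
E
```

```text
{} [ 484.6 -291.6   47.9  -66.2] res [ 0.7 -0.7 -0.5 -0.4  0.2 -0.  -0.3  0.3 -0.2  0.8  0.1 -0.1  0.  -0.
  0.   0.   0.  -0.   0.  -0. ]
{} [ 484.6 -291.6   47.9  -66.2   30.2] res [ 0.7 -0.6 -0.5 -0.3  0.3  0.  -0.4  0.3 -0.2  0.7  0.1 -0.2  0.  -0.
  0.   0.   0.  -0.   0.  -0. ]
{'h': 0} [ 484.8 -291.9   47.5  -66.2] res [ 0.7 -0.4 -0.6 -0.2  0.1  0.1 -0.2  0.5 -0.   0.   0.   0.   0.  -0.
  0.   0.   0.  -0.   0.  -0. ]
{'h': 0} [ 484.8 -292.1   47.5  -66.2   28.5] res [ 0.4 -0.5 -0.3 -0.2 -0.2  0.1  0.1  0.6 -0.   0.   0.   0.   0.  -0.
  0.   0.   0.  -0.   0.  -0. ]
{'top': 0.5} [ 484.5 -291.3   48.3  -66.3] res [ 0.6 -0.9 -0.3 -0.4  0.2  0.  -0.5  0.2 -0.2  0.6  0.1 -0.2  1.8 -0.3
  0.5  0.3  0.1 -0.5  0.3 -0.1]
{'top': 0.5} [ 484.5 -291.3   48.3  -66.3   29.9] res [ 0.6 -0.9 -0.3 -0.5  0.2  0.  -0.5  0.2 -0.2  0.6  0.1 -0.1  1.8 -0.3
  0.5  0.3  0.1 -0.5  0.3 -0.1]
```

```bash
cat >> h.py <<'E'
LP=np.array([484.6,-291.5,48.]); LR=lidR(-66.2,30)
def grasp(h): # tool pose over the lid on the easel, fingertip h above lid origin
    M=LR.as_matrix(); return LP+M[:,2]*h, R.from_matrix(np.c_[-M[:,0],M[:,1],-M[:,2]])
E
python3 - <<'E'
from h import *
p,r=grasp(110); print(p); delta(p,r)
E
```

```text
[ 462.4050087  -241.17721827  143.26279442]
pos [ 448.9 -218.5  246.1] shift tool mm [-26.5   3.2 102.8] /30: [-0.88  0.11  3.43] w 85.4 F [ 0.9  0.4 -0.3] t 9.38
turn deg [ 2.000e-02 -3.014e+01  5.500e-01] /60 [ 0.    -0.502  0.009]
```

Request:
step_arm(increments=[{"dp":[0,0,0],"delta_rot":[0,-0.1,0.002],"gripper":1},{"dp":[0,0,0],"delta_rot":[0,-0.1,0.002],"gripper":1},{"dp":[0,0,0],"delta_rot":[0,-0.1,0.002],"gripper":1},{"dp":[0,0,0],"delta_rot":[0,-0.1,0.002],"gripper":1},{"dp":[0,0,0],"delta_rot":[0,-0.1,0.002],"gripper":1},{"dp":[0,0,0],"delta_rot":[0,0,0],"gripper":1},{"dp":[0,0,0],"delta_rot":[0,0,0],"gripper":1}])

```text
clock: 9.97
eef_pos: [449.5, -217.3, 245.4]
orientation: [0.201, 0.528, 0.814, -0.134]
ft_force: [0.9, 0.3, 0.8]
gripper_width: 85.4
```

```bash
python3 - <<'E'
from h import *
delta(*grasp(110)); print(bot.sense()["q"].round(2))
E
```

```text
pos [ 449.5 -217.3  245.4] shift tool mm [ 24.1   2.6 102.9] /30: [0.8  0.09 3.43] w 85.4 F [0.9 0.3 0.8] t 9.97
turn deg [-0.16 -2.02  0.37] /60 [-0.003 -0.034  0.006]
[-0.59  0.31  0.86  2.35  0.5   0.33  0.18]
```

Request:
step_arm(increments=[{"dp":[0.4,0.05,0.6],"delta_rot":[-0.003,-0.034,0.006],"gripper":1},{"dp":[0.4,0.05,0.6],"delta_rot":[0,0,0],"gripper":1},{"dp":[0,0,0.6],"delta_rot":[0,0,0],"gripper":1},{"dp":[0,0,0.6],"delta_rot":[0,0,0],"gripper":1},{"dp":[0,0,0.6],"delta_rot":[0,0,0],"gripper":1},{"dp":[0,0,0.4],"delta_rot":[0,0,0],"gripper":1},{"dp":[0,0,0],"delta_rot":[0,0,0],"gripper":1},{"dp":[0,0,0],"delta_rot":[0,0,0],"gripper":1}])

```text
clock: 10.63
eef_pos: [457.9, -238.7, 171.4]
orientation: [0.218, 0.533, 0.805, -0.145]
ft_force: [-1.0, 0.2, 0.9]
gripper_width: 85.1
```

```bash
python3 - <<'E'
from h import *
delta(*grasp(13)); print(bot.sense()["q"].round(2))
E
```

```text
pos [ 457.9 -238.7  171.4] shift tool mm [ 11.4   3.9 123.3] /30: [0.38 0.13 4.11] w 85.1 F [-1.   0.2  0.9] t 10.63
turn deg [-0.43  0.39 -0.71] /60 [-0.007  0.006 -0.012]
[-0.45  0.52  0.79  2.4   1.08  0.08 -0.46]
```

q6 hit its limit at the full 30° tilt. The bar can be gripped with the tool pitched about the jaw axis, so I'll use a 15° tool tilt.

```bash
cat >> h.py <<'E'
def grasp2(back,tilt=15,g=18): # tool tilted only tilt deg; grasp point g behind TCP on handle middle; back = retreat along tool axis
    M=lidR(-66.2,tilt).as_matrix(); h=LP+LR.apply([0,0,31]); Rt=R.from_matrix(np.c_[-M[:,0],M[:,1],-M[:,2]])
    return h-M[:,2]*(g-back), Rt
E
python3 - <<'E'
from h import *
p,r=grasp2(0); print(p); delta(p,r); t=LR.inv().apply(p-LP); print("tip in lid",t)
E
```

```text
[ 480.22506166 -281.58068692   57.46012264]
pos [ 457.9 -238.7  171.4] shift tool mm [ 16.1   3.9 122.7] /30: [0.54 0.13 4.09] w 85.1 F [-1.   0.2  0.9] t 10.63
turn deg [-0.34 15.39 -0.76] /60 [-0.006  0.256 -0.013]
tip in lid [-4.65874281e+00 -3.78979215e-14  1.36133351e+01]
```

Request:
step_arm(increments=[{"dp":[0,0,0],"delta_rot":[0,0.085,0],"gripper":1},{"dp":[0,0,0],"delta_rot":[0,0.085,0],"gripper":1},{"dp":[0,0,0],"delta_rot":[0,0.085,0],"gripper":1},{"dp":[0,0,0],"delta_rot":[0,0,0],"gripper":1},{"dp":[0,0,0],"delta_rot":[0,0,0],"gripper":1}])

```text
clock: 11.05
eef_pos: [456.9, -243.5, 163.0]
orientation: [0.158, 0.545, 0.816, -0.11]
ft_force: [0.1, 0.0, -0.3]
gripper_width: 85.3
```

```bash
python3 - <<'E'
from h import *
delta(*grasp2(60)); print(bot.sense()["q"].round(2))
E
```

```text
pos [ 456.9 -243.5  163. ] shift tool mm [-8.6  7.1 54.8] /30: [-0.29  0.24  1.83] w 85.3 F [ 0.1  0.  -0.3] t 11.05
turn deg [-0.82  7.12 -1.17] /60 [-0.014  0.119 -0.02 ]
[-0.01  0.41  0.28  2.33  0.82  0.28 -0.14]
```

Request:
step_arm(increments=[{"dp":[0,0,0],"delta_rot":[0,0,0],"gripper":1},{"dp":[0,0,0],"delta_rot":[0,0,0],"gripper":1},{"dp":[0,0,0],"delta_rot":[0,0,0],"gripper":1}])

```text
clock: 11.3
eef_pos: [457.3, -239.8, 161.9]
orientation: [0.157, 0.541, 0.819, -0.111]
ft_force: [-0.5, 0.0, 0.5]
gripper_width: 85.5
```

```bash
python3 - <<'E'
from h import *
delta(*grasp2(60)); print(bot.sense()["q"].round(2))
E
```

```text
pos [ 457.3 -239.8  161.9] shift tool mm [-12.1   5.1  55. ] /30: [-0.4   0.17  1.83] w 85.5 F [-0.5  0.   0.5] t 11.3
turn deg [-0.93  7.14 -0.57] /60 [-0.016  0.119 -0.01 ]
[-0.02  0.41  0.28  2.33  0.82  0.28 -0.14]
```

Request:
step_arm(increments=[{"dp":[-0.2,0.08,0],"delta_rot":[-0.008,0.06,-0.005],"gripper":1},{"dp":[-0.2,0.08,0],"delta_rot":[-0.008,0.06,-0.005],"gripper":1},{"dp":[0,0,0],"delta_rot":[0,0,0],"gripper":1},{"dp":[0,0,0],"delta_rot":[0,0,0],"gripper":1},{"dp":[0,0,0],"delta_rot":[0,0,0],"gripper":1}])

```text
clock: 11.72
eef_pos: [465.0, -248.5, 165.2]
orientation: [0.111, 0.542, 0.83, -0.073]
ft_force: [-0.7, 0.2, -0.1]
gripper_width: 85.6
```

```bash
python3 - <<'E'
from h import *
delta(*grasp2(60)); print(bot.sense()["q"].round(2))
E
```

```text
pos [ 465.  -248.5  165.2] shift tool mm [-7.   0.7 53.6] /30: [-0.23  0.02  1.79] w 85.6 F [-0.7  0.2 -0.1] t 11.72
turn deg [-0.1   0.33 -0.12] /60 [-0.002  0.006 -0.002]
[0.28 0.4  0.01 2.24 0.57 0.38 0.18]
```

Request:
step_arm(increments=[{"dp":[-0.12,0.02,0.6],"delta_rot":[0,0.006,0],"gripper":1},{"dp":[-0.11,0,0.6],"delta_rot":[0,0,0],"gripper":1},{"dp":[0,0,0.6],"delta_rot":[0,0,0],"gripper":1},{"dp":[0,0,0],"delta_rot":[0,0,0],"gripper":1},{"dp":[0,0,0],"delta_rot":[0,0,0],"gripper":1}])

```text
clock: 12.13
eef_pos: [473.8, -265.8, 114.5]
orientation: [0.108, 0.541, 0.831, -0.072]
ft_force: [1.0, -0.6, -0.3]
gripper_width: 85.6
```

```bash
python3 - <<'E'
from h import *
delta(*grasp2(0)); print(bot.sense()["q"].round(2))
E
```

```text
pos [ 473.8 -265.8  114.5] shift tool mm [-1.9 -0.3 59.5] /30: [-0.06 -0.01  1.98] w 85.6 F [ 1.  -0.6 -0.3] t 12.13
turn deg [-0.17 -0.12  0.08] /60 [-0.003 -0.002  0.001]
[0.26 0.5  0.07 2.24 0.63 0.27 0.14]
```

Request:
step_arm(increments=[{"dp":[-0.06,0,0.6],"delta_rot":[0,0,0],"gripper":1},{"dp":[0,0,0.6],"delta_rot":[0,0,0],"gripper":1},{"dp":[0,0,0.5],"delta_rot":[0,0,0],"gripper":1},{"dp":[0,0,0.27],"delta_rot":[0,0,0],"gripper":1},{"dp":[0,0,0],"delta_rot":[0,0,0],"gripper":1},{"dp":[0,0,0],"delta_rot":[0,0,0],"gripper":1}])

```text
clock: 12.63
eef_pos: [481.5, -282.7, 59.3]
orientation: [0.109, 0.542, 0.83, -0.071]
ft_force: [0.3, -0.2, -0.1]
gripper_width: 85.3
```

```bash
python3 - <<'E'
from h import *
import cv2
delta(*grasp2(0)); print(bot.sense()["q"].round(2))
im=eyes.get_image("wrist"); cv2.imwrite("pics/w5.png",cv2.resize(im[:,:,::-1],(640,480)))
E
```

```text
pos [ 481.5 -282.7   59.3] shift tool mm [ 2.  -0.7  1.4] /30: [ 0.07 -0.02  0.05] w 85.3 F [ 0.3 -0.2 -0.1] t 12.63
turn deg [-0.01 -0.04 -0.11] /60 [-0.    -0.001 -0.002]
[0.21 0.63 0.18 2.24 0.69 0.13 0.08]
```

View pics/w5.png

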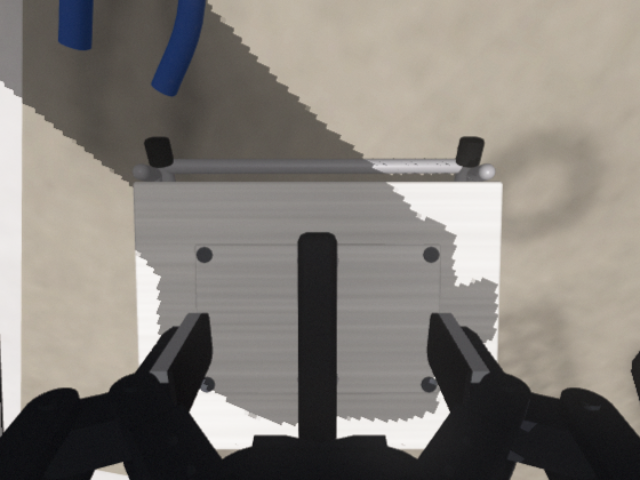

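The jaws straddle the bar at (318,335), centred to within 1 mm, with clear space either side. Close.

Request:
step_arm(increments=[{"dp":[0,0,0],"delta_rot":[0,0,0],"gripper":0},{"dp":[0,0,0],"delta_rot":[0,0,0],"gripper":0},{"dp":[0,0,0],"delta_rot":[0,0,0],"gripper":0},{"dp":[0,0,0],"delta_rot":[0,0,0],"gripper":0},{"dp":[0,0,0],"delta_rot":[0,0,0],"gripper":0},{"dp":[0,0,0],"delta_rot":[0,0,0],"gripper":0},{"dp":[0,0,0],"delta_rot":[0,0,0],"gripper":0},{"dp":[0,0,0],"delta_rot":[0,0,0],"gripper":0}])

```text
clock: 13.35
eef_pos: [481.3, -283.6, 59.1]
orientation: [0.109, 0.543, 0.83, -0.071]
ft_force: [-0.8, 1.1, 5.4]
gripper_width: 12.7
```

Request:
step_arm(increments=[{"dp":[-0.05,0,-0.2],"delta_rot":[0,0,0],"gripper":0},{"dp":[-0.1,0,-0.4],"delta_rot":[0,0,0],"gripper":0},{"dp":[-0.16,0,-0.6],"delta_rot":[0,0,0],"gripper":0},{"dp":[-0.16,0,-0.6],"delta_rot":[0,0,0],"gripper":0},{"dp":[-0.16,0,-0.6],"delta_rot":[0,0,0],"gripper":0},{"dp":[-0.16,0,-0.6],"delta_rot":[0,0,0],"gripper":0},{"dp":[-0.16,0,-0.6],"delta_rot":[0,0,0],"gripper":0},{"dp":[-0.16,0,-0.6],"delta_rot":[0,0,0],"gripper":0},{"dp":[-0.16,0,-0.6],"delta_rot":[0,0,0],"gripper":0},{"dp":[0,0,0],"delta_rot":[0,0,0],"gripper":0}])

```text
clock: 14.18
eef_pos: [482.4, -284.1, 210.9]
orientation: [0.112, 0.543, 0.829, -0.07]
ft_force: [1.3, -0.3, -3.1]
gripper_width: 13.0
```

```bash
python3 - <<'E'
from h import *
delta(*grasp2(0)); print(bot.sense()["q"].round(2))
E
```

```text
pos [ 482.4 -284.1  210.9] shift tool mm [ 43.1  -1.7 147.3] /30: [ 1.44 -0.06  4.91] w 13.0 F [ 1.3 -0.3 -3.1] t 14.18
turn deg [ 0.21  0.15 -0.3 ] /60 [ 0.003  0.003 -0.005]
[ 0.45  0.35 -0.12  2.14  0.49  0.51  0.33]
```

```bash
python3 - <<'E'
from h import *
from scipy.optimize import least_squares
m2,m3=dict(np.load("w2.npz")),dict(np.load("w3.npz"));t=eyes.camera_model("top")
print("hole w3",ray(m3,400*.7-.15,263*.7-.15,35))
B=np.array([(60,-80,0),(-60,-80,0),(-60,80,0),(60,80,0)])
p3=np.array([(305,192),(498,191),(485,415),(322,416)])*.7-.15
p2=np.array([(307,208),(502,199)])*.7-.15
pt=np.array([(72,278),(319,80),(132,36)])/4-.5+[235,180]
def f(p,w):
    z=p[3] if len(p)>3 else 55
    X=R.from_euler("z",p[2],degrees=True).apply(B)+[p[0],p[1],z]
    e=[w[0]*(proj(m2,X[i])-p2[i]) for i in(0,1)]+[w[1]*(proj(m3,X[i])-p3[i]) for i in range(4)]+[w[2]*(proj(t,X[i])-u) for i,u in zip((1,3,2),pt)]
    return np.ravel(e)
for w in((1,0,0),(0,1,0),(0,0,1),(1,1,1)):
  for p0 in([534,-1,-85],[534,-1,-85,55]):
    s=least_squares(f,p0,args=(w,)); print(w,s.x.round(1),np.abs(s.fun).max().round(2))
E
```

```text
hole w3 [503.53696072  -4.01242089  35.        ]
(1, 0, 0) [534.   -1.2 -85.2] 1.04
(1, 0, 0) [534.4  -1.1 -85.2  50.6] 0.0
(0, 1, 0) [ 5.325e+02  2.000e-01 -8.450e+01] 1.13
(0, 1, 0) [ 5.333e+02  3.000e-01 -8.450e+01  5.200e+01] 0.62
(0, 0, 1) [534.4  -1.8 -84.2] 1.12
(0, 0, 1) [ 5.403e+02 -2.000e-01 -8.420e+01  2.650e+01] 0.37
(1, 1, 1) [ 5.331e+02 -1.000e-01 -8.460e+01] 1.71
(1, 1, 1) [533.9  -0.  -84.5  51.2] 1.58
```

```bash
cat >> h.py <<'E'
GP=np.array([481.4,-283.2,59.2]); GR=R.from_quat([.109,.5425,.83,-.071],scalar_first=True)
TL_R=GR.inv()*LR; TL_p=GR.inv().apply(LP-GP)
BX=np.array([533.4,-0.3,0]); BYAW=-84.6
def place(z,c=BX,yaw=BYAW):
    Rl=R.from_euler("z",yaw,degrees=True); Rt=Rl*TL_R.inv(); return c+[0,0,z]-Rt.apply(TL_p), Rt
def lidnow():
    p,r,s=pose(); L=r*TL_R; print("lid",(p+r.apply(TL_p)).round(1),"zyx",L.as_euler("ZYX",degrees=True).round(2))
E
python3 - <<'E'
from h import *
print("lid in tool",TL_p.round(1),TL_R.as_euler("ZYX",degrees=True).round(1)); lidnow()
p,r=place(140);print(p.round(1),r.as_quat(scalar_first=True).round(3)); delta(p,r)
E
```

```text
lid in tool [-5.7 -0.4 13.1] [ 179.9   15.1 -180. ]
lid [ 485.6 -292.4  199.8] zyx [-66.45 -30.2    0.29]
[533.6   1.8 154.1] [-0.097  0.668  0.732  0.088]
pos [ 482.4 -284.1  210.9] shift tool mm [248.2 161.   -7.6] /30: [ 8.27  5.37 -0.25] w 13.0 F [ 1.3 -0.3 -3.1] t 14.18
turn deg [ 0.34 29.91 18.51] /60 [0.006 0.498 0.308]
```

Request:
step_arm(increments=[{"dp":[0,0,0],"delta_rot":[0,0.083,0.051],"gripper":0},{"dp":[0,0,0],"delta_rot":[0,0.083,0.051],"gripper":0},{"dp":[0,0,0],"delta_rot":[0,0.083,0.051],"gripper":0},{"dp":[0,0,0],"delta_rot":[0,0.083,0.051],"gripper":0},{"dp":[0,0,0],"delta_rot":[0,0.083,0.051],"gripper":0},{"dp":[0,0,0],"delta_rot":[0,0.083,0.051],"gripper":0},{"dp":[0,0,0],"delta_rot":[0,0,0],"gripper":0},{"dp":[0,0,0],"delta_rot":[0,0,0],"gripper":0}])

```text
clock: 14.85
eef_pos: [479.7, -284.7, 205.8]
orientation: [-0.098, 0.668, 0.733, 0.088]
ft_force: [-0.0, 0.2, -2.4]
gripper_width: 13.2
```

```bash
python3 - <<'E'
from h import *
lidnow(); delta(*place(140)); print(bot.sense()["q"].round(2))
E
```

```text
lid [ 479.5 -286.8  191.6] zyx [-84.52   0.12  -0.1 ]
pos [ 479.7 -284.7  205.8] shift tool mm [257.   80.5 123. ] /30: [8.57 2.68 4.1 ] w 13.2 F [-0.   0.2 -2.4] t 14.85
turn deg [-0.12 -0.12  0.05] /60 [-0.002 -0.002  0.001]
[ 0.81  0.51 -0.33  1.9  -0.07  0.91  0.64]
```

Request:
step_arm(increments=[{"dp":[0.86,0.27,0.41],"delta_rot":[0,0,0],"gripper":0},{"dp":[0.86,0.27,0.41],"delta_rot":[0,0,0],"gripper":0},{"dp":[0.86,0.27,0.41],"delta_rot":[0,0,0],"gripper":0},{"dp":[0.86,0.27,0.41],"delta_rot":[0,0,0],"gripper":0},{"dp":[0.86,0.27,0.41],"delta_rot":[0,0,0],"gripper":0},{"dp":[0.86,0.27,0.41],"delta_rot":[0,0,0],"gripper":0},{"dp":[0.86,0.27,0.41],"delta_rot":[0,0,0],"gripper":0},{"dp":[0.86,0.27,0.41],"delta_rot":[0,0,0],"gripper":0},{"dp":[0.86,0.27,0.41],"delta_rot":[0,0,0],"gripper":0},{"dp":[0.83,0.25,0.41],"delta_rot":[0,0,0],"gripper":0},{"dp":[0,0,0],"delta_rot":[0,0,0],"gripper":0},{"dp":[0,0,0],"delta_rot":[0,0,0],"gripper":0}])

```text
clock: 15.85
eef_pos: [532.8, 7.7, 156.4]
orientation: [-0.098, 0.663, 0.736, 0.088]
ft_force: [0.3, 0.1, -2.9]
gripper_width: 13.4
```

```bash
python3 - <<'E'
from h import *
import cv2
lidnow(); delta(*place(85)); print(bot.sense()["q"].round(2))
im=eyes.get_image("wrist"); m=eyes.camera_model("wrist"); np.savez("w6.npz",**m); cv2.imwrite("pics/w6_raw.png",im[:,:,::-1])
cv2.imwrite("pics/w6.png",cv2.resize(im[:,:,::-1],(800,600),interpolation=cv2.INTER_CUBIC))
p,r,_=pose(); L=r*TL_R; o=p+r.apply(TL_p)
for c in[(-60,-80,5),(-60,80,5),(60,80,5),(60,-80,5),(-39,0,38)]: print("lid",c,(proj(m,o+L.apply(c))/.7).round(0))
b=R.from_euler("z",BYAW,degrees=True)
for c in[(-60,-80,55),(-60,80,55),(60,80,55),(60,-80,55)]: print("box",c,(proj(m,BX+b.apply(c))/.7).round(0))
E
```

```text
lid [532.6   5.6 142.3] zyx [-8.389e+01  1.500e-01  2.000e-02]
pos [532.8   7.7 156.4] shift tool mm [-20.7   0.2  53.7] /30: [-0.69  0.01  1.79] w 13.4 F [ 0.3  0.1 -2.9] t 15.85
turn deg [-0.16 -0.15  0.69] /60 [-0.003 -0.003  0.012]
[ 0.34  0.51 -0.39  2.07 -0.13  0.62  0.2 ]
lid (-60, -80, 5) [172. 225.]
lid (-60, 80, 5) [626. 224.]
lid (60, 80, 5) [617. 553.]
lid (60, -80, 5) [182. 553.]
lid (-39, 0, 38) [399. 287.]
box (-60, -80, 55) [254. 247.]
box (-60, 80, 55) [546. 249.]
box (60, 80, 55) [541. 463.]
box (60, -80, 55) [257. 461.]
```

View pics/w6.png

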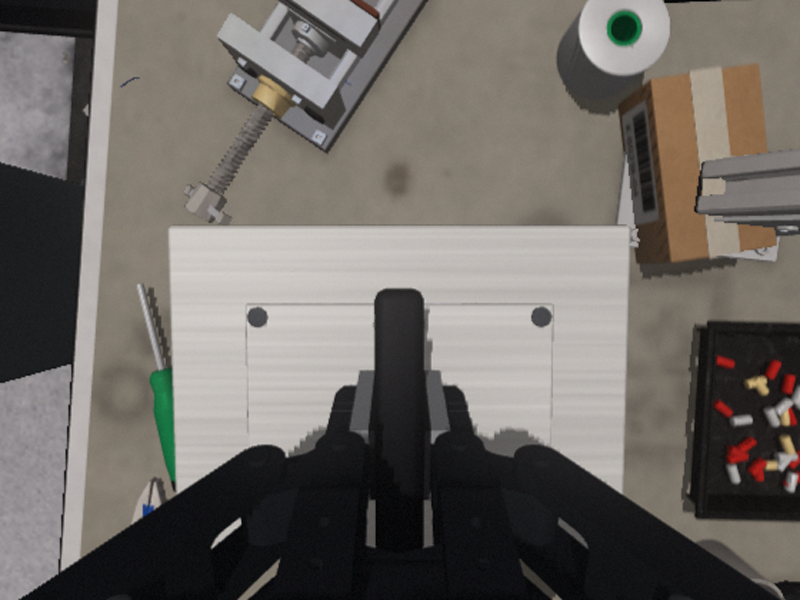

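The lid's left-hand corners are at (170,227) and (630,226), against predicted (172,225) and (626,224), so the lid sits in the hand as modelled. Descend to just above the gasket.

Request:
step_arm(increments=[{"dp":[-0.23,0,0.6],"delta_rot":[-0.003,-0.003,0.012],"gripper":0},{"dp":[-0.23,0,0.6],"delta_rot":[0,0,0],"gripper":0},{"dp":[-0.23,0,0.59],"delta_rot":[0,0,0],"gripper":0},{"dp":[0,0,0],"delta_rot":[0,0,0],"gripper":0},{"dp":[0,0,0],"delta_rot":[0,0,0],"gripper":0},{"dp":[0,0,0],"delta_rot":[0,0,0],"gripper":0}])

```text
clock: 16.4
eef_pos: [535.3, -3.1, 100.0]
orientation: [-0.096, 0.672, 0.729, 0.089]
ft_force: [0.5, -1.0, -2.9]
gripper_width: 13.3
```

```bash
python3 - <<'E'
from h import *
lidnow(); delta(*place(66)); p,r,_=pose(); print("down in tool",r.inv().apply([0,0,-1]).round(3))
E
```

```text
lid [535.   -5.2  85.9] zyx [-8.519e+01 -7.000e-02  9.000e-02]
pos [535.3  -3.1 100. ] shift tool mm [-0.3 -1.3 20.5] /30: [-0.01 -0.04  0.68] w 13.3 F [ 0.5 -1.  -2.9] t 16.4
turn deg [ 0.24  0.07 -0.55] /60 [ 0.004  0.001 -0.009]
down in tool [-0.259 -0.001  0.966]
```

```bash
python3 - <<'E'
from h import *
delta(*place(80))
E
```

```text
pos [535.3  -3.1 100. ] shift tool mm [ 3.3 -1.2  7. ] /30: [ 0.11 -0.04  0.23] w 13.3 F [ 0.5 -1.  -2.9] t 16.4
turn deg [ 0.24  0.07 -0.55] /60 [ 0.004  0.001 -0.009]
```

Request:
step_arm(increments=[{"dp":[0.11,-0.04,0.23],"delta_rot":[0.004,0.001,-0.009],"gripper":0},{"dp":[0,0,0],"delta_rot":[0,0,0],"gripper":0},{"dp":[0,0,0],"delta_rot":[0,0,0],"gripper":0},{"dp":[0,0,0],"delta_rot":[0,0,0],"gripper":0}])

```text
clock: 16.73
eef_pos: [533.6, 2.6, 93.9]
orientation: [-0.097, 0.668, 0.733, 0.088]
ft_force: [0.5, -0.1, -2.2]
gripper_width: 13.3
```

```bash
python3 - <<'E'
from h import *
lidnow(); delta(*place(80)); delta(*place(66))
E
```

```text
lid [5.333e+02 5.000e-01 7.980e+01] zyx [-8.454e+01  2.000e-02 -1.000e-02]
pos [533.6   2.6  93.9] shift tool mm [-0.7 -0.  -0.4] /30: [-0.02 -0.   -0.01] w 13.3 F [ 0.5 -0.1 -2.2] t 16.73
turn deg [-0.03 -0.02  0.06] /60 [-0.    -0.     0.001]
pos [533.6   2.6  93.9] shift tool mm [-4.3 -0.  13.1] /30: [-0.14 -0.    0.44] w 13.3 F [ 0.5 -0.1 -2.2] t 16.73
turn deg [-0.03 -0.02  0.06] /60 [-0.    -0.     0.001]
```

Request:
step_arm(increments=[{"dp":[-0.05,0,0.11],"delta_rot":[0,0,0],"gripper":0},{"dp":[-0.03,0,0.11],"delta_rot":[0,0,0],"gripper":0},{"dp":[-0.03,0,0.11],"delta_rot":[0,0,0],"gripper":0},{"dp":[-0.03,0,0.11],"delta_rot":[0,0,0],"gripper":0},{"dp":[0,0,0],"delta_rot":[0,0,0],"gripper":0},{"dp":[0,0,0],"delta_rot":[0,0,0],"gripper":0}])

```text
clock: 17.23
eef_pos: [533.1, 1.7, 79.2]
orientation: [-0.098, 0.668, 0.733, 0.087]
ft_force: [-1.1, -0.4, -4.1]
gripper_width: 12.9
```

```bash
python3 - <<'E'
from h import *
lidnow(); s=bot.sense(); print(s["ft_force"],s["moment"]); delta(*place(60.5))
E
```

```text
lid [ 5.329e+02 -4.000e-01  6.510e+01] zyx [-8.457e+01  4.000e-02 -1.100e-01]
[-1.11267654 -0.42471014 -4.13857179] [-0.45236114 -0.01430243 -0.05383025]
pos [533.1   1.7  79.2] shift tool mm [-1.2  0.5  4.5] /30: [-0.04  0.02  0.15] w 12.9 F [-1.1 -0.4 -4.1] t 17.23
turn deg [-0.11 -0.04  0.  ] /60 [-0.002 -0.001  0.   ]
```

The lip is inside the mouth with no contact force. Continue down to the gasket.

Request:
step_arm(increments=[{"dp":[-0.02,0.02,0.08],"delta_rot":[0,0,0],"gripper":0},{"dp":[-0.02,0,0.08],"delta_rot":[0,0,0],"gripper":0},{"dp":[0,0,0],"delta_rot":[0,0,0],"gripper":0},{"dp":[0,0,0],"delta_rot":[0,0,0],"gripper":0}])

```text
clock: 17.57
eef_pos: [533.9, 1.9, 74.6]
orientation: [-0.098, 0.668, 0.733, 0.088]
ft_force: [0.4, -0.7, -2.1]
gripper_width: 12.8
```

```bash
python3 - <<'E'
from h import *
lidnow(); s=bot.sense(); print(s["ft_force"],s["moment"]); delta(*place(60))
E
```

```text
lid [ 5.336e+02 -2.000e-01  6.040e+01] zyx [-8.457e+01  3.000e-02 -8.000e-02]
[ 0.35427693 -0.7327084  -2.12167325] [-0.46955757 -0.03156556 -0.05537397]
pos [533.9   1.9  74.6] shift tool mm [-0.1 -0.2  0.4] /30: [-0.   -0.01  0.01] w 12.8 F [ 0.4 -0.7 -2.1] t 17.57
turn deg [-0.08 -0.03  0.01] /60 [-0.001 -0.001  0.   ]
```

Lower in small steps until the force changes.

Request:
step_arm(increments=[{"dp":[-0.01,0,0.03],"delta_rot":[0,0,0],"gripper":0},{"dp":[0,0,0.03],"delta_rot":[0,0,0],"gripper":0},{"dp":[0,0,0],"delta_rot":[0,0,0],"gripper":0},{"dp":[0,0,0],"delta_rot":[0,0,0],"gripper":0}])

```text
clock: 17.9
eef_pos: [533.9, 2.1, 72.9]
orientation: [-0.098, 0.668, 0.733, 0.088]
ft_force: [0.2, -0.3, -2.9]
gripper_width: 13.0
```

Request:
step_arm(increments=[{"dp":[-0.01,0,0.03],"delta_rot":[0,0,0],"gripper":0},{"dp":[0,0,0],"delta_rot":[0,0,0],"gripper":0},{"dp":[0,0,0],"delta_rot":[0,0,0],"gripper":0}])

```text
clock: 18.15
eef_pos: [533.9, 2.0, 71.9]
orientation: [-0.098, 0.668, 0.733, 0.088]
ft_force: [0.9, 0.3, -3.7]
gripper_width: 13.0
```

Request:
step_arm(increments=[{"dp":[-0.01,0,0.03],"delta_rot":[0,0,0],"gripper":0},{"dp":[0,0,0],"delta_rot":[0,0,0],"gripper":0},{"dp":[0,0,0],"delta_rot":[0,0,0],"gripper":0}])

```text
clock: 18.4
eef_pos: [533.9, 1.9, 70.9]
orientation: [-0.098, 0.668, 0.733, 0.088]
ft_force: [0.9, -0.1, -3.0]
gripper_width: 13.0
```

Request:
step_arm(increments=[{"dp":[-0.01,0,0.03],"delta_rot":[0,0,0],"gripper":0},{"dp":[0,0,0],"delta_rot":[0,0,0],"gripper":0},{"dp":[0,0,0],"delta_rot":[0,0,0],"gripper":0}])

```text
clock: 18.65
eef_pos: [533.9, 1.9, 70.0]
orientation: [-0.098, 0.668, 0.733, 0.088]
ft_force: [-0.2, -0.1, -1.8]
gripper_width: 12.9
```

Request:
step_arm(increments=[{"dp":[-0.01,0,0.02],"delta_rot":[0,0,0],"gripper":0},{"dp":[0,0,0],"delta_rot":[0,0,0],"gripper":0},{"dp":[0,0,0],"delta_rot":[0,0,0],"gripper":0}])

```text
clock: 18.9
eef_pos: [534.0, 1.8, 69.6]
orientation: [-0.098, 0.668, 0.733, 0.088]
ft_force: [0.0, 0.1, -0.7]
gripper_width: 13.4
```

Contact, with the lid's weight now taken by the gasket. Release and retract along the tool axis.

Request:
step_arm(increments=[{"dp":[0,0,0.01],"delta_rot":[0,0,0],"gripper":0},{"dp":[0,0,0],"delta_rot":[0,0,0],"gripper":0.6},{"dp":[0,0,0],"delta_rot":[0,0,0],"gripper":0.6},{"dp":[0,0,0],"delta_rot":[0,0,0],"gripper":0.6},{"dp":[0,0,0],"delta_rot":[0,0,0],"gripper":0.6},{"dp":[0,0,-0.3],"delta_rot":[0,0,0],"gripper":0.6},{"dp":[0,0,-0.8],"delta_rot":[0,0,0],"gripper":0.6},{"dp":[0,0,-0.8],"delta_rot":[0,0,0],"gripper":0.6},{"dp":[0,0,-0.8],"delta_rot":[0,0,0],"gripper":0.6},{"dp":[0,0,-0.8],"delta_rot":[0,0,0],"gripper":0.3},{"dp":[0,0,0],"delta_rot":[0,0,0],"gripper":0},{"dp":[0,0,0],"delta_rot":[0,0,0],"gripper":0}])

```text
clock: 19.9
eef_pos: [537.8, -26.1, 172.2]
orientation: [-0.096, 0.668, 0.732, 0.089]
ft_force: [-0.3, -0.6, 0.5]
gripper_width: 15.5
```

```bash
python3 - <<'E'
from h import *
import cv2
p,r,s=pose(); delta(p,down(95.4-90)); print(s["q"].round(2))
im=eyes.get_image("wrist"); m=eyes.camera_model("wrist"); np.savez("w7.npz",**m); cv2.imwrite("pics/w7_raw.png",im[:,:,::-1])
cv2.imwrite("pics/w7.png",cv2.resize(im[:,:,::-1],(800,600),interpolation=cv2.INTER_CUBIC))
E
```

```text
pos [537.8 -26.1 172.2] shift tool mm [0. 0. 0.] /30: [0. 0. 0.] w 15.5 F [-0.3 -0.6  0.5] t 19.9
turn deg [  0.12 -15.    -0.15] /60 [ 0.002 -0.25  -0.002]
[ 0.4   0.5  -0.39  2.04 -0.12  0.68  0.24]
```

View pics/w7.png

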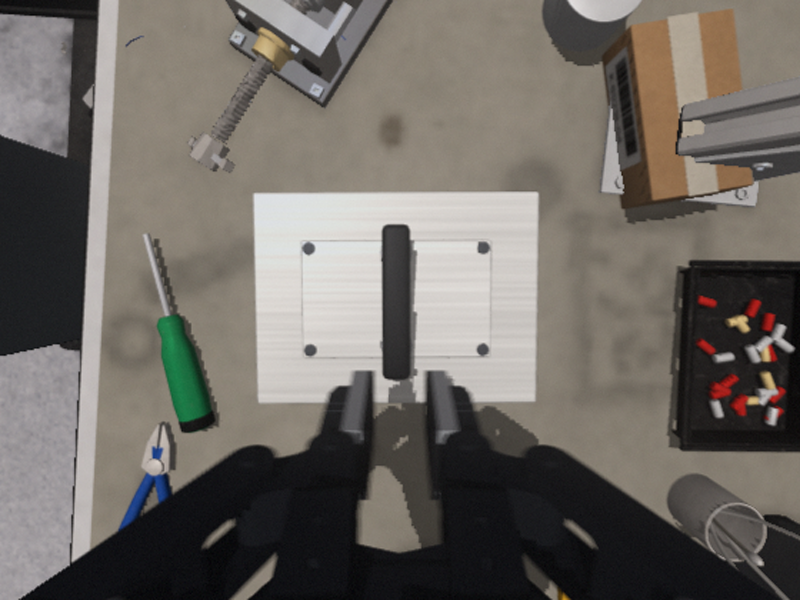

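The lid lies square on the box, with corners (254,193), (538,192), (536,402), (258,402) and the handle free. Fit its pose and plan the corner presses.

```bash
cat > fit.py <<'E'
from h import *
from scipy.optimize import least_squares
def fit(m,px,L,z=None,p0=(533,0,60,-84.6,0,0)):
    f=lambda p:np.ravel([proj(m,x)-u for x,u in zip(R.from_euler("ZYX",p[3:],degrees=True).apply(L)+p[:3],px)])
    s=least_squares(f,p0); return s.x,s.fun
LC=np.array([(-60,-80,5),(-60,80,5),(60,80,5),(60,-80,5)])
E
python3 - <<'E'
from fit import *
m=dict(np.load("w7.npz")); px=np.array([(254,193),(538,192),(536,402),(258,402)])*.7-.15
x,e=fit(m,px,LC); print(x.round(1),e.round(1))
C=np.array([ray(m,*u,65) for u in px]); c=C.mean(0); print(C.round(1),c.round(1),np.linalg.norm(C[0]-C[1]),np.linalg.norm(C[1]-C[2]))
b=R.from_euler("z",BYAW,degrees=True)
for i,k in enumerate([(-52,72),(-52,-72),(52,-72),(52,72)],1): print("corner",i,(np.array([533.4,-.3,0])+b.apply([*k,65])).round(1))
E
```

```text
[ 5.32e+02 -1.00e-01  5.54e+01 -8.45e+01 -6.00e-01  4.00e-01] [ 0.2 -0.1 -0.  -0.3 -0.3  0.2  0.1  0.3]
[[448.3  51.2  65. ]
 [604.7  66.2  65. ]
 [616.5 -51.1  65. ]
 [459.2 -65.7  65. ]] [5.322e+02 1.000e-01 6.500e+01] 157.10036186807787 117.90727755547209
corner 1 [600.2  58.2  65. ]
corner 2 [456.8  44.7  65. ]
corner 3 [466.6 -58.8  65. ]
corner 4 [610.  -45.3  65. ]
```

Request:
step_arm(increments=[{"dp":[0,0,0],"delta_rot":[0,-0.084,0],"gripper":0},{"dp":[0,0,0],"delta_rot":[0,-0.083,0],"gripper":0},{"dp":[0,0,0],"delta_rot":[0,-0.083,0],"gripper":0},{"dp":[0,0,0],"delta_rot":[0,0,0],"gripper":0},{"dp":[0,0,0],"delta_rot":[0,0,0],"gripper":0}])

```text
clock: 20.37
eef_pos: [535.7, -22.6, 169.6]
orientation: [-0.003, 0.671, 0.741, -0.0]
ft_force: [-0.4, -0.0, -0.7]
gripper_width: 0.0
```

```bash
python3 - <<'E'
from h import *
delta([600,58.2,110],down(5.4))
E
```

```text
pos [535.7 -22.6 169.6] shift tool mm [73.9 72.2 59.6] /30: [2.46 2.41 1.99] w 0.0 F [-0.4 -0.  -0.7] t 20.37
turn deg [-0.24 -0.18  0.24] /60 [-0.004 -0.003  0.004]
```

Request:
step_arm(increments=[{"dp":[0.62,0.6,0.25],"delta_rot":[-0.004,-0.003,0.004],"gripper":0},{"dp":[0.62,0.6,0.25],"delta_rot":[0,0,0],"gripper":0},{"dp":[0.62,0.6,0.25],"delta_rot":[0,0,0],"gripper":0},{"dp":[0.61,0.6,0.25],"delta_rot":[0,0,0],"gripper":0},{"dp":[0,0,0.5],"delta_rot":[0,0,0],"gripper":0},{"dp":[0,0,0.5],"delta_rot":[0,0,0],"gripper":0},{"dp":[0,0,0.5],"delta_rot":[0,0,0],"gripper":0},{"dp":[0,0,0.5],"delta_rot":[0,0,0],"gripper":0},{"dp":[0,0,0],"delta_rot":[0,0,0],"gripper":0},{"dp":[0,0,0],"delta_rot":[0,0,0],"gripper":0}])

```text
clock: 21.2
eef_pos: [601.0, 52.3, 79.0]
orientation: [0.0, 0.676, 0.737, -0.001]
ft_force: [-0.5, -0.8, 1.4]
gripper_width: -0.0
```

```bash
python3 - <<'E'
from h import *
delta([600.2,58.2,67],down(5.4))
E
```

```text
pos [601.   52.3  79. ] shift tool mm [ 5.9 -0.2 12. ] /30: [ 0.2  -0.01  0.4 ] w -0.0 F [-0.5 -0.8  1.4] t 21.2
turn deg [-0.08  0.08 -0.53] /60 [-0.001  0.001 -0.009]
```

Request:
step_arm(increments=[{"dp":[0.2,0,0.2],"delta_rot":[0,0,-0.009],"gripper":0},{"dp":[0,0,0.15],"delta_rot":[0,0,0],"gripper":0},{"dp":[0,0,0.07],"delta_rot":[0,0,0],"gripper":0},{"dp":[0,0,0.07],"delta_rot":[0,0,0],"gripper":0},{"dp":[0,0,0.05],"delta_rot":[0,0,0],"gripper":0},{"dp":[0,0,0],"delta_rot":[0,0,0],"gripper":0}])

```text
clock: 21.7
eef_pos: [601.7, 60.8, 65.1]
orientation: [0.002, 0.672, 0.741, 0.0]
ft_force: [-0.6, -0.1, 2.6]
gripper_width: 0.1
```

Request:
step_arm(increments=[{"dp":[-0.05,0,0.04],"delta_rot":[0,0,0],"gripper":0},{"dp":[0,0,0.05],"delta_rot":[0,0,0],"gripper":0},{"dp":[0,0,0],"delta_rot":[0,0,0],"gripper":0}])

```text
clock: 21.95
eef_pos: [601.9, 60.9, 63.5]
orientation: [0.001, 0.671, 0.741, 0.001]
ft_force: [-3.0, 1.5, 11.1]
gripper_width: -0.3
```

Request:
step_arm(increments=[{"dp":[0,0,0.05],"delta_rot":[0,0,0],"gripper":0},{"dp":[0,0,0.05],"delta_rot":[0,0,0],"gripper":0},{"dp":[0,0,0],"delta_rot":[0,0,0],"gripper":0}])

```text
clock: 22.2
eef_pos: [602.1, 61.0, 60.9]
orientation: [0.001, 0.671, 0.741, 0.001]
ft_force: [-3.8, 3.2, 14.1]
gripper_width: -0.1
```

Request:
step_arm(increments=[{"dp":[0,0,0.04],"delta_rot":[0,0,0],"gripper":0},{"dp":[0,0,0.04],"delta_rot":[0,0,0],"gripper":0},{"dp":[0,0,0],"delta_rot":[0,0,0],"gripper":0}])

```text
clock: 22.45
eef_pos: [602.2, 61.0, 60.2]
orientation: [0.002, 0.671, 0.741, 0.001]
ft_force: [-6.0, 2.1, 26.3]
gripper_width: 0.2
```

Corner 1 is home (26 N at z = 60.2). Go to corner 2.

Request:
step_arm(increments=[{"dp":[0,0,-0.7],"delta_rot":[0,0,0],"gripper":0},{"dp":[0,0,-0.9],"delta_rot":[0,0,0],"gripper":0},{"dp":[-0.02,-0.97,-0.2],"delta_rot":[0,0,0],"gripper":0},{"dp":[-0.02,-0.97,0],"delta_rot":[0,0,0],"gripper":0},{"dp":[-0.02,-0.97,0],"delta_rot":[0,0,0],"gripper":0},{"dp":[-0.02,-0.97,0],"delta_rot":[0,0,0],"gripper":0},{"dp":[-0.02,-0.97,0.2],"delta_rot":[0,0,0],"gripper":0},{"dp":[0,0,0.6],"delta_rot":[0,0,0],"gripper":0},{"dp":[0,0,0.4],"delta_rot":[0,0,0],"gripper":0},{"dp":[0,0,0],"delta_rot":[0,0,0],"gripper":0},{"dp":[0,0,0],"delta_rot":[0,0,0],"gripper":0}])

```text
clock: 23.37
eef_pos: [457.2, 42.1, 73.8]
orientation: [0.001, 0.672, 0.741, 0.0]
ft_force: [-0.3, -0.5, 0.5]
gripper_width: -0.2
```

```bash
python3 - <<'E'
from h import *
delta([456.8,44.7,66],down(5.4))
E
```

```text
pos [457.2  42.1  73.8] shift tool mm [ 2.6 -0.1  7.8] /30: [ 0.09 -0.    0.26] w -0.2 F [-0.3 -0.5  0.5] t 23.37
turn deg [0.11 0.11 0.22] /60 [0.002 0.002 0.004]
```

Request:
step_arm(increments=[{"dp":[0.08,0,0.2],"delta_rot":[0,0,0],"gripper":0},{"dp":[0,0,0.08],"delta_rot":[0,0,0],"gripper":0},{"dp":[0,0,0.06],"delta_rot":[0,0,0],"gripper":0},{"dp":[0,0,0.06],"delta_rot":[0,0,0],"gripper":0},{"dp":[0,0,0.06],"delta_rot":[0,0,0],"gripper":0},{"dp":[0,0,0.06],"delta_rot":[0,0,0],"gripper":0},{"dp":[0,0,0],"delta_rot":[0,0,0],"gripper":0}])

```text
clock: 23.95
eef_pos: [457.6, 45.2, 60.3]
orientation: [0.002, 0.671, 0.741, 0.001]
ft_force: [-3.4, 1.1, 22.8]
gripper_width: 0.2
```

Corner 2 is home (23 N at z = 60.3). On to corner 3.

Request:
step_arm(increments=[{"dp":[0,0,0.04],"delta_rot":[0,0,0],"gripper":0},{"dp":[0,0,0],"delta_rot":[0,0,0],"gripper":0},{"dp":[0,0,-0.6],"delta_rot":[0,0,0],"gripper":0},{"dp":[0,0,-0.8],"delta_rot":[0,0,0],"gripper":0},{"dp":[-0.87,-0.01,0],"delta_rot":[0,0,0],"gripper":0},{"dp":[-0.87,-0.01,0],"delta_rot":[0,0,0],"gripper":0},{"dp":[-0.87,-0.01,0],"delta_rot":[0,0,0],"gripper":0},{"dp":[-0.87,0,0],"delta_rot":[0,0,0],"gripper":0},{"dp":[0,0,0.5],"delta_rot":[0,0,0],"gripper":0},{"dp":[0,0,0],"delta_rot":[0,0,0],"gripper":0},{"dp":[0,0,0],"delta_rot":[0,0,0],"gripper":0}])

```text
clock: 24.87
eef_pos: [465.7, -59.5, 84.0]
orientation: [0.001, 0.672, 0.741, -0.0]
ft_force: [1.1, 0.5, 0.6]
gripper_width: -0.1
```

```bash
python3 - <<'E'
from h import *
delta([466.6,-58.8,66],down(5.4))
E
```

```text
pos [465.7 -59.5  84. ] shift tool mm [ 0.6  0.9 18. ] /30: [0.02 0.03 0.6 ] w -0.1 F [1.1 0.5 0.6] t 24.87
turn deg [0.06 0.08 0.19] /60 [0.001 0.001 0.003]
```

Request:
step_arm(increments=[{"dp":[0.02,0.03,0.3],"delta_rot":[0,0,0],"gripper":0},{"dp":[0,0,0.2],"delta_rot":[0,0,0],"gripper":0},{"dp":[0,0,0.07],"delta_rot":[0,0,0],"gripper":0},{"dp":[0,0,0.06],"delta_rot":[0,0,0],"gripper":0},{"dp":[0,0,0.06],"delta_rot":[0,0,0],"gripper":0},{"dp":[0,0,0.06],"delta_rot":[0,0,0],"gripper":0},{"dp":[0,0,0.06],"delta_rot":[0,0,0],"gripper":0},{"dp":[0,0,0.06],"delta_rot":[0,0,0],"gripper":0},{"dp":[0,0,0],"delta_rot":[0,0,0],"gripper":0}])

```text
clock: 25.62
eef_pos: [466.7, -58.3, 60.1]
orientation: [0.002, 0.671, 0.741, -0.0]
ft_force: [-5.3, 0.6, 24.3]
gripper_width: -0.2
```

Corner 3 is home (24 N at z = 60.1). On to corner 4.

Request:
step_arm(increments=[{"dp":[0,0,-0.7],"delta_rot":[0,0,0],"gripper":0},{"dp":[0,0,-1],"delta_rot":[0,0,0],"gripper":0},{"dp":[0,0.96,-0.1],"delta_rot":[0,0,0],"gripper":0},{"dp":[0,0.96,0],"delta_rot":[0,0,0],"gripper":0},{"dp":[0,0.96,0],"delta_rot":[0,0,0],"gripper":0},{"dp":[0,0.96,0],"delta_rot":[0,0,0],"gripper":0},{"dp":[0,0.96,0],"delta_rot":[0,0,0],"gripper":0},{"dp":[0,0,0.4],"delta_rot":[0,0,0],"gripper":0},{"dp":[0,0,0.4],"delta_rot":[0,0,0],"gripper":0},{"dp":[0,0,0],"delta_rot":[0,0,0],"gripper":0},{"dp":[0,0,0],"delta_rot":[0,0,0],"gripper":0}])

```text
clock: 26.53
eef_pos: [607.5, -44.9, 87.0]
orientation: [-0.0, 0.672, 0.741, -0.002]
ft_force: [-0.8, 0.0, -0.0]
gripper_width: -0.1
```

```bash
python3 - <<'E'
from h import *
delta([610,-45.3,66],down(5.4))
E
```

```text
pos [607.5 -44.9  87. ] shift tool mm [-0.6  2.5 21. ] /30: [-0.02  0.08  0.7 ] w -0.1 F [-0.8  0.  -0. ] t 26.53
turn deg [-0.15  0.09  0.23] /60 [-0.002  0.002  0.004]
```

Request:
step_arm(increments=[{"dp":[-0.02,0.04,0.4],"delta_rot":[0,0,0],"gripper":0},{"dp":[0,0,0.2],"delta_rot":[0,0,0],"gripper":0},{"dp":[0,0,0.07],"delta_rot":[0,0,0],"gripper":0},{"dp":[0,0,0.06],"delta_rot":[0,0,0],"gripper":0},{"dp":[0,0,0.06],"delta_rot":[0,0,0],"gripper":0},{"dp":[0,0,0.06],"delta_rot":[0,0,0],"gripper":0},{"dp":[0,0,0.06],"delta_rot":[0,0,0],"gripper":0},{"dp":[0,0,0.06],"delta_rot":[0,0,0],"gripper":0},{"dp":[0,0,0],"delta_rot":[0,0,0],"gripper":0}])

```text
clock: 27.28
eef_pos: [611.4, -45.6, 60.9]
orientation: [0.002, 0.672, 0.741, -0.0]
ft_force: [-2.6, -1.1, 9.3]
gripper_width: -0.0
```

Request:
step_arm(increments=[{"dp":[0,0,0.05],"delta_rot":[0,0,0],"gripper":0},{"dp":[0,0,0.05],"delta_rot":[0,0,0],"gripper":0},{"dp":[0,0,0],"delta_rot":[0,0,0],"gripper":0}])

```text
clock: 27.53
eef_pos: [611.6, -45.6, 60.0]
orientation: [0.002, 0.672, 0.741, -0.0]
ft_force: [-6.1, 0.1, 24.0]
gripper_width: 0.2
```

Corner 4 is home (24 N at z = 60.0). The opposite corners may have risen meanwhile, so I re-check each by touch, starting with corner 1.

Request:
step_arm(increments=[{"dp":[0,0,-0.6],"delta_rot":[0,0,0],"gripper":0},{"dp":[0,0,-0.6],"delta_rot":[0,0,0],"gripper":0},{"dp":[0.87,-0.01,0],"delta_rot":[0,0,0],"gripper":0},{"dp":[0.87,-0.01,0],"delta_rot":[0,0,0],"gripper":0},{"dp":[0.87,-0.01,0],"delta_rot":[0,0,0],"gripper":0},{"dp":[0.87,-0.02,0],"delta_rot":[0,0,0],"gripper":0},{"dp":[0,0,0.3],"delta_rot":[0,0,0],"gripper":0},{"dp":[0,0,0.3],"delta_rot":[0,0,0],"gripper":0},{"dp":[0,0,0.2],"delta_rot":[0,0,0],"gripper":0},{"dp":[0,0,0],"delta_rot":[0,0,0],"gripper":0},{"dp":[0,0,0],"delta_rot":[0,0,0],"gripper":0}])

```text
clock: 28.45
eef_pos: [599.5, 56.3, 67.4]
orientation: [0.001, 0.673, 0.74, -0.001]
ft_force: [-0.3, -0.2, 0.8]
gripper_width: 0.0
```

Request:
step_arm(increments=[{"dp":[0.05,0.02,0.1],"delta_rot":[0,0,0],"gripper":0},{"dp":[0,0,0.06],"delta_rot":[0,0,0],"gripper":0},{"dp":[0,0,0.06],"delta_rot":[0,0,0],"gripper":0},{"dp":[0,0,0.06],"delta_rot":[0,0,0],"gripper":0},{"dp":[0,0,0.06],"delta_rot":[0,0,0],"gripper":0},{"dp":[0,0,0],"delta_rot":[0,0,0],"gripper":0}])

```text
clock: 28.95
eef_pos: [600.8, 59.8, 60.1]
orientation: [0.002, 0.672, 0.741, 0.0]
ft_force: [-3.2, -1.6, 14.7]
gripper_width: 0.1
```

Request:
step_arm(increments=[{"dp":[0,0,0.07],"delta_rot":[0,0,0],"gripper":0},{"dp":[0,0,0],"delta_rot":[0,0,0],"gripper":0},{"dp":[0,0,-0.8],"delta_rot":[0,0,0],"gripper":0},{"dp":[0,0,-0.9],"delta_rot":[0,0,0],"gripper":0},{"dp":[-0.01,-0.97,0],"delta_rot":[0,0,0],"gripper":0},{"dp":[-0.01,-0.97,0],"delta_rot":[0,0,0],"gripper":0},{"dp":[-0.01,-0.97,0],"delta_rot":[0,0,0],"gripper":0},{"dp":[-0.01,-0.97,0],"delta_rot":[0,0,0],"gripper":0},{"dp":[0,-0.93,0],"delta_rot":[0,0,0],"gripper":0},{"dp":[0,0,0.6],"delta_rot":[0,0,0],"gripper":0},{"dp":[0,0,0.5],"delta_rot":[0,0,0],"gripper":0},{"dp":[0,0,0],"delta_rot":[0,0,0],"gripper":0}])

```text
clock: 29.95
eef_pos: [455.2, 44.5, 72.2]
orientation: [0.0, 0.672, 0.741, -0.001]
ft_force: [-0.2, -0.8, -0.5]
gripper_width: 0.0
```

Request:
step_arm(increments=[{"dp":[0,0,0.2],"delta_rot":[0,0,0],"gripper":0},{"dp":[0,0,0.08],"delta_rot":[0,0,0],"gripper":0},{"dp":[0,0,0],"delta_rot":[0,0,0],"gripper":0},{"dp":[0,0,0],"delta_rot":[0,0,0],"gripper":0}])

```text
clock: 30.28
eef_pos: [457.4, 44.8, 65.4]
orientation: [0.002, 0.672, 0.741, 0.001]
ft_force: [0.0, -0.4, -0.1]
gripper_width: 0.1
```

Request:
step_arm(increments=[{"dp":[0,0,0.07],"delta_rot":[0,0,0],"gripper":0},{"dp":[0,0,0.07],"delta_rot":[0,0,0],"gripper":0},{"dp":[0,0,0.06],"delta_rot":[0,0,0],"gripper":0},{"dp":[0,0,0.06],"delta_rot":[0,0,0],"gripper":0},{"dp":[0,0,0.06],"delta_rot":[0,0,0],"gripper":0},{"dp":[0,0,0],"delta_rot":[0,0,0],"gripper":0}])

```text
clock: 30.78
eef_pos: [457.2, 44.7, 59.7]
orientation: [0.003, 0.672, 0.741, 0.001]
ft_force: [-7.5, -0.1, 53.4]
gripper_width: -0.3
```

Request:
step_arm(increments=[{"dp":[0,0,-0.6],"delta_rot":[0,0,0],"gripper":0},{"dp":[0,0,-0.8],"delta_rot":[0,0,0],"gripper":0},{"dp":[-0.87,-0.01,0],"delta_rot":[0,0,0],"gripper":0},{"dp":[-0.87,-0.01,0],"delta_rot":[0,0,0],"gripper":0},{"dp":[-0.87,-0.01,0],"delta_rot":[0,0,0],"gripper":0},{"dp":[-0.87,0,0],"delta_rot":[0,0,0],"gripper":0},{"dp":[0,0,0.6],"delta_rot":[0,0,0],"gripper":0},{"dp":[0,0,0.5],"delta_rot":[0,0,0],"gripper":0},{"dp":[0,0,0],"delta_rot":[0,0,0],"gripper":0},{"dp":[0,0,0],"delta_rot":[0,0,0],"gripper":0}])

```text
clock: 31.62
eef_pos: [465.5, -59.3, 64.3]
orientation: [0.001, 0.672, 0.741, -0.0]
ft_force: [0.4, -0.4, 0.6]
gripper_width: -0.1
```

That re-press peaked at 53 N on the fingertips, more than I intended (the arm is stiffer there), so I go gently at corner 3.

Request:
step_arm(increments=[{"dp":[0,0,0.07],"delta_rot":[0,0,0],"gripper":0},{"dp":[0,0,0.07],"delta_rot":[0,0,0],"gripper":0},{"dp":[0,0,0.07],"delta_rot":[0,0,0],"gripper":0},{"dp":[0,0,0],"delta_rot":[0,0,0],"gripper":0}])

```text
clock: 31.95
eef_pos: [466.6, -58.9, 60.0]
orientation: [0.002, 0.671, 0.741, 0.0]
ft_force: [-2.2, 0.8, 13.2]
gripper_width: 0.1
```

Request:
step_arm(increments=[{"dp":[0,0,-0.7],"delta_rot":[0,0,0],"gripper":0},{"dp":[0,0,-1],"delta_rot":[0,0,0],"gripper":0},{"dp":[0,0.96,-0.1],"delta_rot":[0,0,0],"gripper":0},{"dp":[0,0.96,0],"delta_rot":[0,0,0],"gripper":0},{"dp":[0,0.96,0],"delta_rot":[0,0,0],"gripper":0},{"dp":[0,0.96,0],"delta_rot":[0,0,0],"gripper":0},{"dp":[0,0.96,0],"delta_rot":[0,0,0],"gripper":0},{"dp":[0,0,0.6],"delta_rot":[0,0,0],"gripper":0},{"dp":[0,0,0.6],"delta_rot":[0,0,0],"gripper":0},{"dp":[0,0,0.3],"delta_rot":[0,0,0],"gripper":0},{"dp":[0,0,0],"delta_rot":[0,0,0],"gripper":0},{"dp":[0,0,0],"delta_rot":[0,0,0],"gripper":0}])

```text
clock: 32.95
eef_pos: [608.7, -45.1, 67.6]
orientation: [0.001, 0.672, 0.741, -0.0]
ft_force: [-0.1, 0.2, 0.1]
gripper_width: 0.2
```

Corner 3 is confirmed at 60.0. Now corner 4.

Request:
step_arm(increments=[{"dp":[0,0,0.1],"delta_rot":[0,0,0],"gripper":0},{"dp":[0,0,0.08],"delta_rot":[0,0,0],"gripper":0},{"dp":[0,0,0.07],"delta_rot":[0,0,0],"gripper":0},{"dp":[0,0,0.07],"delta_rot":[0,0,0],"gripper":0},{"dp":[0,0,0],"delta_rot":[0,0,0],"gripper":0}])

```text
clock: 33.37
eef_pos: [610.0, -45.4, 60.2]
orientation: [0.002, 0.672, 0.741, 0.0]
ft_force: [-2.5, -0.7, 11.0]
gripper_width: 0.0
```

Request:
step_arm(increments=[{"dp":[0,0,-0.8],"delta_rot":[0,0,0],"gripper":0},{"dp":[0,0,-1],"delta_rot":[0,0,0],"gripper":0},{"dp":[0,0,-1],"delta_rot":[0,0,0],"gripper":0},{"dp":[0,-0.8,-1],"delta_rot":[0,0,0],"gripper":0},{"dp":[0,-0.8,-0.7],"delta_rot":[0,0,0],"gripper":0},{"dp":[0,-0.8,0],"delta_rot":[0,0,0],"gripper":0},{"dp":[0,0,0],"delta_rot":[0,0,0],"gripper":0},{"dp":[0,0,0],"delta_rot":[0,0,0],"gripper":0},{"dp":[0,0,0],"delta_rot":[0,0,0],"gripper":0}])

```text
clock: 34.12
eef_pos: [538.1, -52.1, 193.3]
orientation: [0.002, 0.672, 0.741, 0.001]
ft_force: [0.6, 0.5, -0.0]
gripper_width: 0.1
```

```bash
python3 - <<'E'
from h import *
import cv2
p,r,s=pose(); print(p.round(1),s["ft_force"].round(1),s["clock"])
w=eyes.get_image("wrist"); np.savez("w8.npz",**eyes.camera_model("wrist"))
sc=eyes.get_image("scene")
a=cv2.resize(w[:,:,::-1],(400,300),interpolation=cv2.INTER_AREA)
x,y=230,175; b=cv2.resize(sc[y:y+90,x:x+120,::-1],(400,300),interpolation=cv2.INTER_CUBIC)
cv2.imwrite("pics/w8.png",np.hstack([a,b])); cv2.imwrite("pics/w8_raw.png",w[:,:,::-1])
E
```

```text
[538.1 -52.1 193.3] [ 0.6  0.5 -0. ] 34.1167
```

View pics/w8.png

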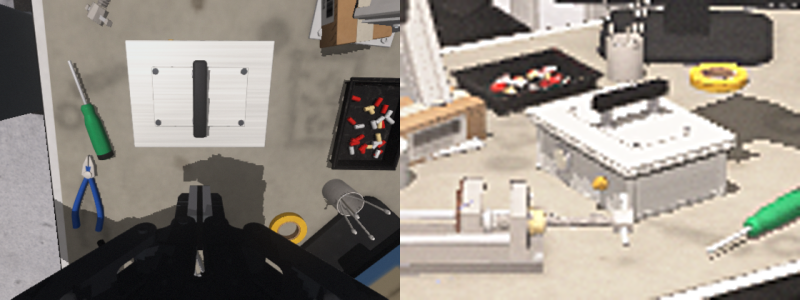

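The left half (wrist view) shows the lid square on the box at about (200,93), with the driver, pliers and tape where they were. The right half (scene view) shows the lid flat on the flange at (635,130) with no dark gasket gap, and the arm is clear. Hand in.

```bash
python3 -c "
from cell import bot
print(bot.hand_in())"
```

```text
the job is handed in; nothing more can be done
None
```

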